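# Load the sample pallet and drive its wedge clamp tight

### The arm

A 6-joint arm with a two-finger parallel gripper is mounted at the origin on the work surface. World frame = base frame: x ahead of the robot, y to its left, z up, the work surface at z = 0. Lengths are in m, angles in rad, forces in N, time in s.
With the tool pointing down it reaches from about 0.375 to 0.925 m from the base axis. Payload 5.7 kg.
Tool frame: the origin (TCP) lies on the centre line of the jaws, within the pads' length; the fingertips stand 11 mm ahead of it and the grasp point (between the pads) lies 8 mm behind it; z points along the fingers, y is the line along which they close (so a half turn about z gives the same grasp; the last joint's range is limited). The gripper opens to 88 mm and grips with 3 to 60 N. Pads are 20 mm wide; open, the fingers measure 115 mm over their backs; the gripper's body (75 mm by 178 mm) begins 61 mm behind the grasp point.
Start: joints at [1.173, 0.359, 1.51, -0, 1.272, -0.115], TCP at [0.167, 0.576, 0.234] pointing down, gripper open.
Joint ranges: [-2.97, 2.97], [-1.01, 2.36], [0.21, 2.38], [-0.96, 4.11], [0.2, 2.71], [-2.98, 2.98]. Speed limits (rad/s): [2.39, 2.39, 3.14, 3.14, 3.14, 3.14].

### API

Orientations are given as a unit quaternion [w, x, y, z].
In Python, from plant import ctrl gives the robot as it stands.
- The arm moves only by the tool jog_arm, never from a script. Its arguments are lists of equal length, an entry for each row: "translation": the shift along the tool's x, y, z as a fraction of full scale, a list of three; "turn": the turn about the tool's z as a fraction of full scale; "grip": the opening, from 0 (shut) to 1 (fully open). In form: {"translation": [[x, y, z], ...], "turn": [turn, ...], "grip": [grip, ...]}. A call has 1 to 5 rows; each row shifts and turns the commanded pose from where the row before left it, along the tool's axes as they then stand; what a row does not reach is not made up. Full scale, the value 1, is 0.4 m for a shift and 180 degrees for a turn. A row lasts 1/12 s, in which the tool goes at most 41.7 mm and 7.16 degrees, less where a joint would pass 70% of its speed; a pose out of reach is approached as far as the arm can. A call with a number of a shift or a turn outside -1 to 1 is refused whole. A call with a gripper value outside its range is refused whole. The fingers move at their own pace and stop on an object; "squeeze" is the grip in N (left out, the last holds). Time passes only in rows, so rows that do not move let the fingers close. It gives the time, the measured TCP pose, the force, the opening and the grip force at its end, in the units of the state.
- ctrl.sense(): the state, without advancing time (a new reading comes with each control period).
- ctrl.read_camera(name): name is "scene" or "top"; returns a dict with "image" (480x640x3 uint8, red, green, blue), "depth" (480x640 float32, m along the optical axis (not along the pixel's ray), 0 where there is no reading), "fx", "fy", "cx", "cy" (pixels), "rvec" (rotation vector, rad) and "tvec" (3), from world to camera coordinates, as OpenCV has them. Camera axes: x right, y down, z forward; pixel columns grow to the right and rows downward; lengths in m; the calibration is good to about 2 mm. A picture is of the moment at which its call begins.
- ctrl.close_job(): hands the job in; it is judged then, once.
Trained networks look in a picture, given as the dict that the camera call returned (one of the last four; its "shot" number tells which), for a name from the list of things; names that differ only in an ending like _2 or _b are one class to them, and where a whole thing is asked for, a point or a joint stands for the part that bears it (a point fixed in the world has none). Each returns a list of dicts, best first, with "score" (0 to 1); they miss things now and then, are a little off and sometimes report something else, mostly with a low value. They report only what shows in the picture. A call takes as long as a camera call. They do not tell look-alikes from the thing itself.
- ctrl.recognise(thing, picture): "rect" ([left, top, right, bottom] in pixels, round what is visible of it).
The state is a dict: "t": time; "joints": joint angles; "dq": joint speeds; "tau": joint torques, N m; "ee_pos": TCP position; "orientation": TCP orientation; "wrist_force": force on the tool from outside, world axes, zero at the start; "torque": the same for the moment, N m; "width": finger opening in m; "gripper_force": force on a finger pad.
Only numpy, scipy, OpenCV 4.12 (cv2) and the standard library are available. Lean on these libraries where they do the work, as an engineer would, in place of code of your own. Each camera call takes 0.05 s, during which the arm holds its last target. There are 200 camera calls.

### The job

Stand the three metal samples (plain block, finned heat sink, bearing block) upright side by side in the pallet between backstop and jaw, in any order. Then take the mallet and, with brisk blows, strike the head of the wedge down until the jaw grips the whole row tight and blows no longer move the wedge; keep the gripper off wedge and jaw, and the mallet off samples, jaw and backstop. Finally put the mallet back down on the bench, clear of the pallet, and leave the caliper, bottle, loupe, gauge case and cup where they are.

Things in the scene. Friction and masses are not known exactly. Their poses are not given: they have to be found in the camera images.
- pallet: Aluminium sample pallet, fixed to the bench: a base plate 110 (x) x 290 (y) x 15 mm thick with a wedge clamp at its +y end. Origin on the bench under the plate; the sample bay is the flat top of the plate (z = 15 mm) between backstop and jaw, open at both x sides, centred on x = 0. The clamp housing spans y = 63 to 129 mm, x = -41 to 41 mm, and is 73 mm high.
- backstop: Steel stop bolted across the pallet at the -y end of the bay; its setting varies. Origin on the plate's top, in its flat 62 mm wide, 38 mm high face, which looks to +y (axes as the pallet's). It has two screwed feet at the sides, 104 mm over all, 18 mm high, that lie behind the face.
- jaw: Steel jaw of the clamp, 62 mm wide, 35 mm high. Origin on the plate's top in its face, which looks to -y. It slides to -y, 0.35 mm for each 1 mm that the wedge goes down, at most 13 mm. Open, it leaves 8 to 11 mm more than the row of three samples (92 mm) needs.
- wedge: Steel wedge bar standing in the clamp housing with a round striking head, 38 mm diameter, 12 mm thick. Origin at the middle of the head's flat top, 119 mm above the bench when up. It slides straight down, at most 38 mm; a light spring lifts it but friction (about 15 N) holds it wherever it is left. It becomes tight after some 22 to 36 mm, felt as blows that no longer move it.
- block: Plain rectangular steel block 60 (x) x 30 (y) x 40 mm high, 0.55 kg. Origin under its centre. In the pallet its 60 mm side lies along the pallet's x; either way round.
- heatsink: Aluminium heat sink 60 (x) x 28 (y) x 48 mm high, 0.2 kg: solid lower 26 mm, four fins along x above. Origin under its centre. In the pallet its 60 mm side lies along the pallet's x; either way round.
- bearing: Dark cast bearing block, 0.45 kg: foot 60 (x) x 34 (y) x 32 mm high, rounded top 42 mm wide up to 51 mm with a bore along y. Origin under its centre. In the pallet its 60 mm side lies along the pallet's x; either way round.
- mallet: Soft-faced mallet, about 0.5 kg, standing on one face: round head 47 mm diameter, 80 mm high, axis z; wooden handle 22 mm wide, 32 mm deep, level at z = 40 mm, running to -x from the head to x = -208 mm. Origin in the middle of the lower striking face.
- caliper: Digital caliper lying on the bench, 150 mm long, a bystander. Origin under the middle of its beam.
- solvent: Amber solvent bottle, 54 mm diameter, 130 mm high, a bystander. Origin under its centre.
- loupe: Black eye loupe standing on the bench, 42 mm diameter, 46 mm high, a bystander. Origin under its centre.
- gauge_case: Open wooden case of gauge blocks, 85 x 125 x 22 mm, a bystander. Origin under its centre.
- swab_cup: White cup, 64 mm diameter, 80 mm high, a bystander. Origin under its centre.
There are look-alikes about, which are no part of the job. Of the things that look like the mallet, the larger one is meant.

How it is judged:
On the way, in this order (a step that is already met when the one before it is completed fails the run):
1. the three samples stand in the pallet's bay, let go, with the wedge still up (z of block in the frame of pallet between 0.012 and 0.019 m and x of block in the frame of pallet between -0.02 and 0.02 m and y of each of block, heatsink, bearing in the frame of backstop above 0.01 m and y of each of block, heatsink, bearing in the frame of jaw below -0.01 m and angle between each of block, heatsink, bearing's own z axis and vertical below 0.09 rad and z of heatsink in the frame of pallet between 0.012 and 0.019 m and x of heatsink in the frame of pallet between -0.02 and 0.02 m and z of bearing in the frame of pallet between 0.012 and 0.019 m and x of bearing in the frame of pallet between -0.02 and 0.02 m and contact force between the fingers and block below 0.1 N and contact force between the fingers and heatsink below 0.1 N and contact force between the fingers and bearing below 0.1 N and z of wedge in the frame of pallet above 0.116 m), for 0.2 s.
2. the mallet strikes the wedge down briskly (it moves faster than 0.15 m/s under the mallet) (contact force between mallet and wedge above 1 N and linear speed of wedge above 0.15 m/s).
At the end, for the whole second after the job is handed in: All three samples stand on the pallet between backstop and jaw within 20 mm of its middle line, gripped with more than 20 N at jaw and backstop; the mallet rests on the bench, let go, not touching pallet or wedge (z of block in the frame of pallet between 0.012 and 0.019 m and x of block in the frame of pallet between -0.02 and 0.02 m and y of each of block, heatsink, bearing in the frame of backstop above 0.01 m and y of each of block, heatsink, bearing in the frame of jaw below -0.01 m and angle between each of block, heatsink, bearing's own z axis and vertical below 0.09 rad and z of heatsink in the frame of pallet between 0.012 and 0.019 m and x of heatsink in the frame of pallet between -0.02 and 0.02 m and z of bearing in the frame of pallet between 0.012 and 0.019 m and x of bearing in the frame of pallet between -0.02 and 0.02 m and contact force between each of jaw, backstop and anything else above 20 N and height (world z) of mallet below 0.06 m and linear speed of mallet below 0.02 m/s and contact force between mallet and pallet below 0.1 N and contact force between mallet and wedge below 0.1 N and contact force between the fingers and mallet below 0.1 N).
It fails at once if gripper or arm pushes the wedge or jaw (contact force between any of the fingers, the arm and wedge above 3 N or contact force between any of the fingers, the arm and jaw above 3 N).
It fails at once if the mallet hits a sample, the jaw or the backstop (contact force between mallet and block above 3 N or contact force between mallet and heatsink above 3 N or contact force between mallet and bearing above 3 N or contact force between mallet and jaw above 3 N or contact force between mallet and backstop above 3 N).
It fails at once if a bystander is shifted by more than 30 mm (distance of any of caliper, solvent, loupe, gauge_case, swab_cup from where it was at the start of the episode above 0.03 m).
It also fails if it takes over 72 s, if anything falls off the work surface, if the arm or the gripper's body presses on something with over 40 N, if the wrist force passes 120 N, or if a joint passes its speed limit or range.

## Working session

There is one attempt and no reset: what is moved stays moved. The work goes in short steps, Python scripts to look and compute and a tool call to move; the robot and the scene stay as the last step left them, time stands still between calls to the robot, and variables do not carry over. Pictures are saved under pics/ and viewed, at most 10 in all, crops included, and the job is handed in when it is done.

Besides the shell and the picture viewer there is one more tool, called after "Request:" as name(argument=value, ...), one argument or row to a line, values as JSON. jog_arm: Moves the arm, as the interface text tells. Shift numbers are shares of 0.4 m and turn numbers shares of 180 degrees, none past 1 either way. Its arguments: {"type":"object","properties":{"translation":{"type":"array"},"turn":{"type":"array"},"grip":{"type":"array"},"squeeze":{"type":"number"}},"required":["translation","turn","grip"]}

```bash
ls; mkdir -p pics
cat > h.py <<'E'
import numpy as np, cv2
from plant import ctrl
def cloud(p):
    R=cv2.Rodrigues(np.array(p["rvec"],float))[0]; t=np.array(p["tvec"],float).ravel()
    d=p["depth"]; v,u=np.mgrid[:480,:640]
    c=np.stack([(u-p["cx"])*d/p["fx"],(v-p["cy"])*d/p["fy"],d],-1)
    w=(c-t)@R; w[d==0]=np.nan
    return w
E
python3 - <<'E'
from h import *
for n in ("top","scene"):
    p=ctrl.read_camera(n); cv2.imwrite(f"pics/{n}0.png",p["image"][...,::-1]); w=cloud(p); np.savez(f"{n}0.npz",w=w,im=p["image"])
    for th in "pallet backstop jaw wedge block heatsink bearing mallet caliper solvent loupe gauge_case swab_cup".split():
        for r in ctrl.recognise(th,p)[:3]:
            l,t,a,b=[int(round(x)) for x in r["rect"]]; c=w[(t+b)//2,(l+a)//2]
            print(n,th,round(r["score"],2),[l,t,a,b],np.round(c,3))
print(ctrl.sense()["t"],ctrl.sense()["orientation"])
E
```

```text
pics
top pallet 0.93 [136, 195, 266, 250] [0.575 0.215 0.014]
top pallet 0.42 [167, 208, 189, 234] [0.573 0.259 0.05 ]
top backstop 0.8 [227, 203, 244, 246] [0.565 0.124 0.053]
top backstop 0.58 [303, 269, 323, 295] [ 0.431 -0.058  0.052]
top jaw 0.95 [166, 208, 190, 238] [0.568 0.258 0.052]
top wedge 0.56 [137, 204, 166, 227] [0.576 0.296 0.118]
top block 0.7 [306, 217, 323, 242] [ 0.555 -0.06   0.041]
top heatsink 0.56 [299, 270, 320, 296] [ 0.428 -0.049  0.047]
top heatsink 0.48 [135, 196, 266, 251] [0.573 0.218 0.013]
top bearing 0.8 [358, 269, 383, 296] [ 0.431 -0.189  0.047]
top mallet 0.86 [381, 146, 466, 205] [ 0.685 -0.319  0.036]
top mallet 0.62 [423, 285, 457, 355] [ 0.344 -0.349  0.04 ]
top caliper 0.66 [270, 153, 331, 174] [ 0.722 -0.025  0.01 ]
top solvent 0.61 [450, 152, 488, 183] [ 0.689 -0.41   0.09 ]
top loupe 0.62 [409, 256, 428, 271] [ 0.475 -0.3    0.047]
top gauge_case 0.84 [204, 136, 256, 177] [0.737 0.146 0.021]
top gauge_case 0.2 [407, 256, 426, 270] [ 0.475 -0.296  0.047]
top swab_cup 0.88 [478, 220, 513, 246] [ 0.549 -0.495  0.007]
top swab_cup 0.72 [378, 1
[... 501 characters left out ...]
 0.034]
scene bearing 0.57 [240, 264, 267, 292] [ 0.442 -0.206  0.032]
scene mallet 0.89 [160, 265, 186, 320] [ 0.355 -0.361  0.039]
scene mallet 0.82 [284, 313, 321, 395] [ 0.699 -0.311  0.058]
scene caliper 0.85 [379, 285, 429, 320] [ 0.729 -0.023  0.013]
scene solvent 0.82 [245, 357, 274, 404] [ 0.713 -0.43   0.1  ]
scene loupe 0.73 [222, 296, 240, 322] [ 0.492 -0.312  0.043]
scene loupe 0.47 [243, 360, 273, 403] [ 0.711 -0.431  0.097]
scene gauge_case 0.73 [421, 246, 476, 291] [0.741 0.129 0.022]
scene swab_cup 0.66 [408, 200, 436, 224] [0.583 0.245 0.048]
scene swab_cup 0.55 [162, 339, 199, 396] [ 0.57  -0.495  0.077]
1.4 [ 3.71883078e-06  1.40922321e-01  9.90020655e-01 -4.00922723e-05]
```

View pictures.

Run:
```python
import cv2
a=cv2.imread("pics/top0.png")[125:370,120:520]
cv2.imwrite("pics/top0c.png",cv2.resize(a,None,fx=2,fy=2,interpolation=cv2.INTER_CUBIC))
```

```text
(no output)
```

View pics/top0c.png

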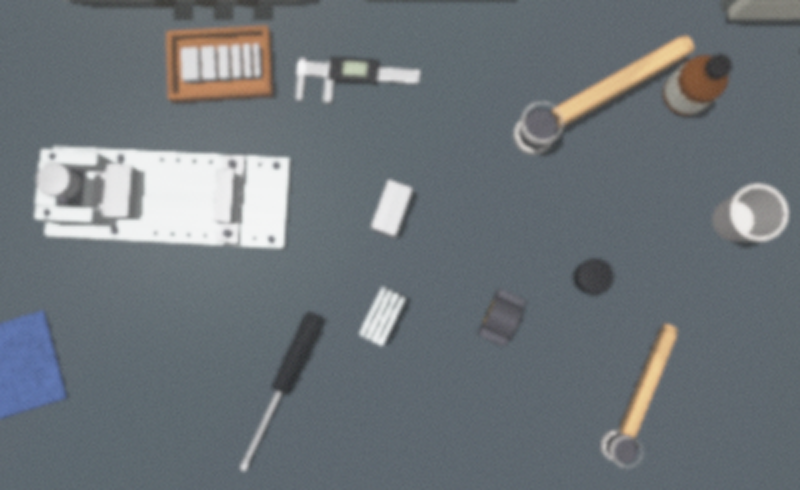

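View pics/scene0.png

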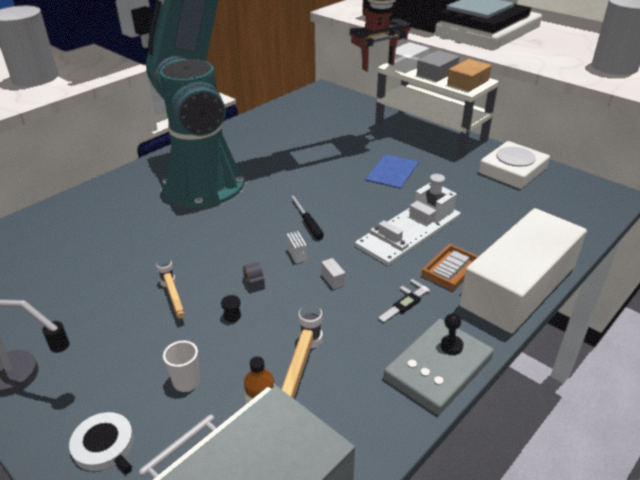

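```bash
cat >> h.py <<'E'
def rect(w,m):
    q=w[m][:,:2]; 
    (c,s,a)=cv2.minAreaRect((q*1000).astype(np.float32)); 
    return np.round(np.array(c),1),np.round(s,1),round(a,1),len(q)
E
python3 - <<'E'
from h import *
T=np.load("top0.npz")["w"]; S=np.load("scene0.npz")["w"]
def box(w,x0,x1,y0,y1,z0,z1): return (w[...,0]>x0)&(w[...,0]<x1)&(w[...,1]>y0)&(w[...,1]<y1)&(w[...,2]>z0)&(w[...,2]<z1)
for nm,w in (("top",T),("scene",S)):
    print(nm)
    B=dict(block=(.5,.62,-.13,0,.036,.06),heats=(.38,.5,-.12,0.0,.042,.06),heatsall=(.38,.5,-.12,0.0,.012,.06),bearAll=(.38,.5,-.26,-.13,.012,.06),bearTop=(.38,.5,-.26,-.13,.045,.06),
     pallet=(.48,.66,.02,.36,.009,.021),wedge=(.5,.65,.22,.36,.112,.13),housing=(.5,.65,.2,.36,.066,.08),jaw=(.5,.65,.2,.28,.044,.056),back=(.5,.65,.08,.16,.046,.06),
     mhead=(.6,.76,-.36,-.2,.073,.09),handle=(.6,.86,-.5,-.25,.045,.064))
    for k,b in B.items():
        m=box(w,*b)
        if m.sum()>5: print(k,*rect(w,m),"med",np.round(np.median(w[m],0)*1000,1),"zmax",round(np.nanpercentile(w[m][:,2],98),4))
        q=w[m][:,:2]
        if k in("handle","pallet") and len(q)>9:
            v=np.linalg.svd(q-q.mean(0),full_matrices=False)[2][0]; print("  dir",np.degrees(np.arctan2(v[1],v[0])),q.min(0),q.max(0))
E
```

```text
top
block [556.7 -63.8] [30.  60.4] 70.1 322 med [556.9 -64.6  40.3] zmax 0.0437
heats [429.6 -53.3] [27.8 59.5] 63.6 176 med [428.4 -53.2  48.3] zmax 0.0519
heatsall [429.6 -53.3] [27.8 59.5] 63.6 323 med [428.5 -53.2  46.1] zmax 0.0516
bearAll [ 428.4 -192.7] [34.5 59.9] 65.3 405 med [ 428.5 -191.3   44.7] zmax 0.054
bearTop [ 427.3 -192. ] [34.4 37.2] 63.7 198 med [ 428.5 -191.5   49.6] zmax 0.0544
pallet [573.6 209. ] [291.2 110.7] 87.1 3412 med [567.7 185.2  15.2] zmax 0.0194
  dir -89.786615564269 [0.51198981 0.06181369] [0.63539409 0.35641845]
wedge [578.5 305.9] [36.4 36.3] 47.1 235 med [578.2 305.4 118.8] zmax 0.1228
housing [578.7 309.5] [67.  82.2] 86.7 576 med [564.6 307.7  73.1] zmax 0.0775
jaw [576.8 260.2] [37.5 79.8] 88.5 381 med [575.2 258.5  50.1] zmax 0.0541
back [569.9 132.6] [20.7 62.4] 86.9 232 med [569.8 131.8  52.9] zmax 0.0559
mhead [ 648.7 -236.2] [45.  44.8] 45.6 62 med [ 638.3 -229.2   79.3] zmax 0.0829
handle [ 713.  -390.1] [113.7 312.4] 40.6 960 med [ 706.7 -352.6   55.7] zmax 0.0621
  dir 124.04461690832342 [ 0.63614947 -0.49976561] [ 0.85749766 -0.250
[... 416 characters left out ...]
allet [574.2 204.8] [293.  114.7] 87.0 1881 med [586.5 184.2  15.7] zmax 0.0202
  dir -99.4080109286318 [0.51033527 0.05951769] [0.63823642 0.3491205 ]
wedge [579.3 304.2] [36.  37.2] 80.7 122 med [580.  302.2 118.7] zmax 0.1235
housing [579.4 310.3] [72.7 86.4] 85.8 359 med [593.9 300.6  73.3] zmax 0.0784
jaw [579.3 259. ] [41.4 83.3] 89.8 243 med [578.2 257.7  50.2] zmax 0.0547
back [570.7 131.8] [25.7 66.9] 84.0 180 med [573.4 128.5  52.7] zmax 0.058
mhead [ 651.7 -239. ] [44.5 42.3] 40.7 94 med [ 663.6 -250.6   77.5] zmax 0.0831
handle [ 699.  -345.3] [ 80.5 205.9] 12.8 884 med [ 702.9 -330.2   56. ] zmax 0.0618
  dir 114.34450698214617 [ 0.6373677  -0.44932485] [ 0.75094529 -0.25007595]
```

```bash
cat >> h.py <<'E'
import json
U=np.array([np.cos(np.radians(87.1)),np.sin(np.radians(87.1))])  # pallet +y
X=np.array([U[1],-U[0]])
C=np.array([573.8,209.])
def pose():
    s=ctrl.sense(); w,x,y,z=s["orientation"]
    R=cv2.Rodrigues(np.zeros(3))[0]
    ty=np.array([2*(x*y-w*z),1-2*(x*x+z*z)])
    return np.array(s["ee_pos"])*1000,np.degrees(np.arctan2(ty[1],ty[0])),s
def plan(start,wps):
    """start (xyz mm,yaw deg); wps: (x,y,z,yaw,grip,mm per row)"""
    p=np.array(start[0],float);yaw=start[1];out=[]
    for x,y,z,ya,g,st in wps:
        t=np.array([x,y,z]); n=max(1,int(np.ceil(max(np.linalg.norm(t-p)/st,abs(ya-yaw)/7.0))))
        for k in range(n,0,-1):
            d=(t-p)/k; dy=(ya-yaw)/k
            a=np.radians(yaw); Y=np.array([np.cos(a),np.sin(a),0]); Xt=np.array([-np.sin(a),np.cos(a),0])  # z down
            f=np.round(np.array([d@Xt,d@Y,-d[2]])/400,3); tr=round(-dy/180,3)
            p=p+400*(f[0]*Xt+f[1]*Y)-np.array([0,0,400*f[2]]); yaw-=tr*180
            out.append((f.tolist(),tr,g))
    for i in range(0,len(out),5):
        o=out[i:i+5]
        print(json.dumps(dict(translation=[r[0] for r in o],turn=[r[1] for r in o],grip=[r[2] for r in o])).replace(" ",""))
    print("end",np.round(p,1),round(yaw,2))
    return p,yaw
E
python3 - <<'E'
from h import *
for n in("top","scene"):
    w=np.load(n+"0.npz")["w"]*1000
    q=(w[...,:2]-C); px=q@X; py=q@U; z=w[...,2]
    for nm,m in (("jaw",(abs(px)<26)&(z>46)&(z<54)&(py>10)&(py<70)),("back",(abs(px)<26)&(z>46)&(z<58)&(py>-110)&(py<-40)),("hous",(abs(px)<38)&(z>68)&(z<78)&(py>40)&(py<150)),("plate",(abs(px)<50)&(z>11)&(z<19)&(abs(py)<200))):
        print(n,nm,np.round(np.percentile(py[m],[0,1,3,50,97,99,100]),1),m.sum())
p,y,s=pose(); print(p,y,s["joints"])
plan((p,y),[(557,-64,110,-20,1,40),(557,-64,15,-20,1,32)])
E
```

```text
top jaw [32.9 34.2 35.  48.8 63.5 64.3 69.2] 278
top back [-86.8 -86.6 -86.2 -76.9 -67.3 -66.6 -66.1] 199
top hous [ 67.   67.5  69.3 100.1 131.7 132.5 134.3] 477
top plate [-145.6 -143.9 -140.6  -26.9  100.5  128.5  144.4] 2808
scene jaw [32.4 32.6 34.  45.7 64.8 66.3 69.5] 150
scene back [-89.4 -88.8 -88.2 -80.9 -66.6 -65.7 -63.1] 142
scene hous [ 64.5  65.3  67.7  93.9 132.6 135.8 137.8] 270
scene plate [-150.6 -146.2 -144.   -26.4  110.5  131.8  142.2] 1438
[167.42969548 576.14362362 233.63497705] 73.79755901542134 [ 1.17290751e+00  3.58787040e-01  1.51038826e+00 -2.88088631e-05
  1.27249303e+00 -1.15094410e-01]
{"translation":[[-0.073,-0.067,0.016],[-0.078,-0.06,0.016],[-0.083,-0.053,0.016],[-0.087,-0.046,0.016],[-0.091,-0.038,0.016]],"turn":[0.027,0.027,0.027,0.028,0.027],"grip":[1,1,1,1,1]}
{"translation":[[-0.094,-0.031,0.016],[-0.096,-0.022,0.016],[-0.098,-0.014,0.016],[-0.098,-0.005,0.016],[-0.099,0.003,0.017]],"turn":[0.028,0.027,0.028,0.027,0.028],"grip":[1,1,1,1,1]}
{"translation":[[-0.098,0.012,0.016],[-0.096,0.02,0.017],[-0.094,0.028,0.016],[-0.092,0.036,0.017],[-0.088,0.044,0.016]],"turn":[0.027,0.028,0.027,0.028,0.027],"grip":[1,1,1,1,1]}
{"translation":[[-0.084,0.052,0.017],[-0.079,0.059,0.016],[-0.074,0.065,0.017],[-0.068,0.071,0.016],[-0.0,0.0,0.079]],"turn":[0.028,0.027,0.028,0.027,0.0],"grip":[1,1,1,1,1]}
{"translation":[[-0.0,0.0,0.079],[-0.0,0.0,0.08]],"turn":[0.0,0.0],"grip":[1,1]}
end [556.9 -63.8  14.8] -19.98
```

Request:
jog_arm(
  translation=[
    [-0.073, -0.067, 0.016],
    [-0.078, -0.06, 0.016],
    [-0.083, -0.053, 0.016],
    [-0.087, -0.046, 0.016],
    [-0.091, -0.038, 0.016],
  ],
  turn=[0.027, 0.027, 0.027, 0.028, 0.027],
  grip=[1, 1, 1, 1, 1],
)

```text
t: 1.82
ee_pos: [0.2707, 0.4064, 0.2015]
orientation: [0.0, 0.349, 0.937, 0.0]
wrist_force: [1.1, 0.4, 0.4]
width: 0.0876
gripper_force: 0.0
```

Request:
jog_arm(
  translation=[
    [-0.094, -0.031, 0.016],
    [-0.096, -0.022, 0.016],
    [-0.098, -0.014, 0.016],
    [-0.098, -0.005, 0.016],
    [-0.099, 0.003, 0.017],
  ],
  turn=[0.028, 0.027, 0.028, 0.027, 0.028],
  grip=[1, 1, 1, 1, 1],
)

```text
t: 2.23
ee_pos: [0.3736, 0.2375, 0.1693]
orientation: [0.0, 0.543, 0.84, 0.0]
wrist_force: [0.3, 0.6, 0.1]
width: 0.0881
gripper_force: 0.0
```

Request:
jog_arm(
  translation=[
    [-0.098, 0.012, 0.016],
    [-0.096, 0.02, 0.017],
    [-0.094, 0.028, 0.016],
    [-0.092, 0.036, 0.017],
    [-0.088, 0.044, 0.016],
  ],
  turn=[0.027, 0.028, 0.027, 0.028, 0.027],
  grip=[1, 1, 1, 1, 1],
)

```text
t: 2.65
ee_pos: [0.4757, 0.0689, 0.1363]
orientation: [0.0, 0.71, 0.704, 0.0]
wrist_force: [0.9, 1.6, -0.1]
width: 0.0879
gripper_force: 0.0
```

Request:
jog_arm(
  translation=[
    [-0.084, 0.052, 0.017],
    [-0.079, 0.059, 0.016],
    [-0.074, 0.065, 0.017],
    [-0.068, 0.071, 0.016],
    [0, 0, 0],
  ],
  turn=[0.028, 0.027, 0.028, 0.027, 0],
  grip=[1, 1, 1, 1, 1],
)

```text
t: 3.07
ee_pos: [0.5618, -0.07, 0.1096]
orientation: [0.003, 0.821, 0.57, 0.001]
wrist_force: [0.7, -0.3, 0.0]
width: 0.0879
gripper_force: 0.0
```

Request:
jog_arm(
  translation=[
    [0, 0, 0],
  ],
  turn=[0],
  grip=[1],
)

```text
t: 3.15
ee_pos: [0.5579, -0.0657, 0.1097]
orientation: [0.0, 0.82, 0.573, 0.0]
wrist_force: [-0.4, 0.2, -0.6]
width: 0.0877
gripper_force: 0.0
```

Run:
```python
from h import *
p,y,s=pose(); print(p,y,s["dq"])
print("pick");e=plan((p,y),[(557,-64,14.8,-20,1,32)])
def place(e,off,nxt,first=0):
    b=C+U*off
    print("goal",b)
    return plan(e,[(*e[0][:2],100,e[1],.5,35),(*b,100,-2.9,.5,38),(*b,31.2,-2.9,.5,30)])
print("place");place(e,-66+15+1.5,0)
```

```text
[557.91142964 -65.70174483 109.65933065] -20.138170198307254 [ 0.04380853 -0.02982293  0.05297478  0.01064626  0.01735582 -0.00682044]
pick
{"translation":[[0.001,-0.001,0.079],[0.001,-0.001,0.079],[0.001,-0.002,0.079]],"turn":[-0.0,-0.0,-0.001],"grip":[1,1,1]}
end [556.8 -64.   14.9] -19.96
place
goal [571.29564947 159.56339182]
{"translation":[[0.0,0.0,-0.071],[0.0,0.0,-0.071],[0.0,0.0,-0.071],[0.09,-0.026,0.0],[0.091,-0.022,0.0]],"turn":[-0.0,-0.0,-0.0,-0.016,-0.016],"grip":[0.5,0.5,0.5,0.5,0.5]}
{"translation":[[0.092,-0.017,0.0],[0.092,-0.012,0.0],[0.093,-0.008,0.0],[0.093,-0.003,0.0],[0.0,-0.0,0.057]],"turn":[-0.016,-0.016,-0.015,-0.016,0.0],"grip":[0.5,0.5,0.5,0.5,0.5]}
{"translation":[[0.0,-0.0,0.058],[0.0,-0.0,0.057]],"turn":[0.0,0.0],"grip":[0.5,0.5]}
end [571.4 159.5  31.3] -2.86
```

Request:
jog_arm(
  translation=[
    [0, 0, 0.08],
    [0, 0, 0.08],
    [0, 0, 0.055],
    [0, 0, 0.023],
    [0, 0, 0],
  ],
  turn=[0, 0, 0, 0, 0],
  grip=[1, 1, 1, 1, 1],
  squeeze=40,
)

```text
t: 3.57
ee_pos: [0.5548, -0.0623, 0.0133]
orientation: [-0.002, 0.819, 0.574, -0.001]
wrist_force: [-0.1, 0.9, 1.0]
width: 0.0879
gripper_force: 0.0
```

Request:
jog_arm(
  translation=[
    [0, 0, 0],
    [0, 0, 0],
    [0, 0, 0],
    [0, 0, 0],
    [0, 0, 0],
  ],
  turn=[0, 0, 0, 0, 0],
  grip=[0.5, 0.5, 0.5, 0.5, 0.5],
)

```text
t: 3.98
ee_pos: [0.556, -0.0634, 0.0158]
orientation: [-0.001, 0.819, 0.574, -0.0]
wrist_force: [-2.0, 2.0, 12.4]
width: 0.0596
gripper_force: 40.0
```

```bash
python3 - <<'E'
s=open('h.py').read()
s=s.replace("        for k in range(n,0,-1):\n            d=(t-p)/k; dy=(ya-yaw)/k\n","        wt=[1.]*n+([.6,.3] if n>1 else [])\n        for j in range(len(wt)):\n            k=sum(wt[j:])/wt[j]; d=(t-p)/k; dy=(ya-yaw)/k\n")
s=s.replace("ceil(max(","ceil(-.9+max(")
s+='''
def place(e,off):
    b=C+U*off
    return plan(e,[(*e[0][:2],95,e[1],.5,38),(*b,95,-2.9,.5,39),(*b,31.2,-2.9,.5,36)])
'''
open('h.py','w').write(s)
E
python3 - <<'E'
from h import *
place((np.array([556.9,-63.8,14.7]),-19.98),-66+15+1.5)
E
```

```text
{"translation":[[0.0,0.0,-0.069],[0.0,0.0,-0.069],[0.0,0.0,-0.042],[0.0,0.0,-0.021],[0.091,-0.027,0.0]],"turn":[-0.0,-0.0,-0.0,-0.0,-0.016],"grip":[0.5,0.5,0.5,0.5,0.5]}
{"translation":[[0.092,-0.022,0.0],[0.093,-0.017,0.0],[0.094,-0.013,0.0],[0.095,-0.008,0.0],[0.057,-0.001,0.0]],"turn":[-0.016,-0.016,-0.016,-0.016,-0.01],"grip":[0.5,0.5,0.5,0.5,0.5]}
{"translation":[[0.028,-0.0,0.0],[0.0,-0.0,0.16]],"turn":[-0.005,0.0],"grip":[0.5,0.5]}
end [571.4 159.4  31.1] -2.88
```

Request:
jog_arm(
  translation=[
    [0, 0, -0.069],
    [0, 0, -0.069],
    [0, 0, -0.042],
    [0, 0, -0.021],
    [0.091, -0.027, 0],
  ],
  turn=[0, 0, 0, 0, -0.016],
  grip=[0.5, 0.5, 0.5, 0.5, 0.5],
)

```text
t: 4.4
ee_pos: [0.5616, -0.0312, 0.0975]
orientation: [0.003, 0.806, 0.592, 0.001]
wrist_force: [2.0, 0.2, -4.7]
width: 0.0597
gripper_force: 40.0
```

Request:
jog_arm(
  translation=[
    [0.092, -0.022, 0],
    [0.093, -0.017, 0],
    [0.094, -0.013, 0],
    [0.095, -0.008, 0],
    [0.057, -0.001, 0],
  ],
  turn=[-0.016, -0.016, -0.016, -0.016, -0.01],
  grip=[0.5, 0.5, 0.5, 0.5, 0.5],
)

```text
t: 4.82
ee_pos: [0.5697, 0.1517, 0.0944]
orientation: [-0.001, 0.729, 0.685, -0.0]
wrist_force: [-0.1, 0.1, -5.6]
width: 0.06
gripper_force: 40.0
```

Request:
jog_arm(
  translation=[
    [0.028, 0, 0],
    [0, 0, 0],
    [0, 0, 0],
    [0, 0, 0],
  ],
  turn=[-0.005, 0, 0, 0],
  grip=[0.5, 0.5, 0.5, 0.5],
)

```text
t: 5.15
ee_pos: [0.5708, 0.1581, 0.0947]
orientation: [-0.0, 0.725, 0.689, -0.001]
wrist_force: [0.2, -0.6, -5.0]
width: 0.0597
gripper_force: 40.0
```

```bash
sed -i 's/if n>1 else \[\])/)/; s/ceil(-.9+max(/ceil(-.5+max(/' h.py; sed -i 's/wt=\[1.\]\*n+(\[.6,.3\] )/wt=[1.]*n+[.6,.3]/' h.py
cat >> h.py <<'E'
def look(tag,zlo=46,zhi=75):
    p=ctrl.read_camera("top"); cv2.imwrite(f"pics/{tag}.png",p["image"][...,::-1]); w=cloud(p); np.savez(tag+".npz",w=w,im=p["image"]); return w*1000
E
python3 - <<'E'
from h import *
p,y,s=pose(); print(p,y,s["width"],s["gripper_force"],(p[:2]-C)@U,(p[:2]-C)@X)
E
```

```text
[570.8495427  158.11331181  94.7052434 ] -2.938862651672669 0.05971719803026252 39.98751640319824 -50.97079282762142 -0.37217165336958313
```

Request:
jog_arm(
  translation=[
    [0.006, 0, 0.04],
    [0, 0, 0.06],
    [0, 0, 0.035],
    [0, 0, 0.016],
    [0, 0, 0.008],
  ],
  turn=[0, 0, 0, 0, 0],
  grip=[0.5, 0.5, 0.5, 0.5, 0.5],
)

```text
t: 5.57
ee_pos: [0.5704, 0.1601, 0.0308]
orientation: [-0.001, 0.725, 0.688, -0.002]
wrist_force: [-11.4, -3.5, 24.7]
width: 0.0597
gripper_force: 40.0
```

Request:
jog_arm(
  translation=[
    [0, 0, 0],
    [0, 0, 0],
  ],
  turn=[0, 0],
  grip=[0.5, 0.5],
)

```text
t: 5.73
ee_pos: [0.5723, 0.1611, 0.0323]
orientation: [0.0, 0.725, 0.689, 0.0]
wrist_force: [0.1, 0.7, -5.6]
width: 0.0596
gripper_force: 40.0
```

Request:
jog_arm(
  translation=[
    [0, 0, 0.003],
    [0, 0, 0],
    [0, 0, 0],
    [0, 0, 0],
    [0, 0, 0],
  ],
  turn=[0, 0, 0, 0, 0],
  grip=[0.5, 0.5, 0.9, 0.9, 0.9],
)

```text
t: 6.15
ee_pos: [0.5725, 0.162, 0.0312]
orientation: [0.001, 0.725, 0.689, 0.001]
wrist_force: [0.3, -0.4, -0.0]
width: 0.0762
gripper_force: 0.0
```

Run:
```python
from h import *
p,y,s=pose(); print(p,y,s["width"],s["wrist_force"],(p[:2]-C)@U)
plan((p,y),[(p[0],p[1],95,y,.9,39),(429.8,-53.4,95,-26.4,1,39),(429.8,-53.4,15,-26.4,1,36)])
```

```text
[572.45804817 162.00763793  31.24719511] -2.8765224222425276 0.07617416189874049 [ 0.26655616 -0.42766535 -0.03514754] -47.0000749308847
{"translation":[[0.0,0.0,-0.055],[0.0,0.0,-0.055],[0.0,0.0,-0.033],[0.0,0.0,-0.016],[-0.07,-0.042,-0.0]],"turn":[-0.0,-0.0,-0.0,-0.0,0.017],"grip":[0.9,0.9,0.9,0.9,1]}
{"translation":[[-0.073,-0.038,-0.0],[-0.074,-0.034,-0.0],[-0.076,-0.03,-0.0],[-0.077,-0.026,-0.0],[-0.079,-0.022,-0.0]],"turn":[0.016,0.017,0.016,0.017,0.016],"grip":[1,1,1,1,1]}
{"translation":[[-0.08,-0.018,-0.0],[-0.048,-0.009,-0.0],[-0.025,-0.003,-0.0],[0.0,-0.0,0.069],[0.0,-0.0,0.069]],"turn":[0.017,0.01,0.005,-0.0,-0.0],"grip":[1,1,1,1,1]}
{"translation":[[0.0,-0.0,0.041],[0.0,-0.0,0.021]],"turn":[-0.0,-0.0],"grip":[1,1]}
end [429.7 -53.6  14.8] -26.46
```

Request:
jog_arm(
  translation=[
    [0, 0, -0.055],
    [0, 0, -0.055],
    [0, 0, -0.033],
    [0, 0, -0.016],
    [-0.07, -0.042, 0],
  ],
  turn=[0, 0, 0, 0, 0.017],
  grip=[0.9, 0.9, 0.9, 0.9, 1],
)

```text
t: 6.57
ee_pos: [0.5591, 0.1378, 0.0967]
orientation: [0.002, 0.742, 0.67, 0.005]
wrist_force: [1.3, -0.3, 0.1]
width: 0.0829
gripper_force: 0.0
```

Request:
jog_arm(
  translation=[
    [-0.073, -0.038, 0],
    [-0.074, -0.034, 0],
    [-0.076, -0.03, 0],
    [-0.077, -0.026, 0],
    [-0.079, -0.022, 0],
  ],
  turn=[0.016, 0.017, 0.016, 0.017, 0.016],
  grip=[1, 1, 1, 1, 1],
)

```text
t: 6.98
ee_pos: [0.4623, -0.0027, 0.094]
orientation: [0.0, 0.823, 0.568, 0.0]
wrist_force: [0.9, -0.3, -0.1]
width: 0.0875
gripper_force: 0.0
```

Request:
jog_arm(
  translation=[
    [-0.08, -0.018, 0],
    [-0.048, -0.009, 0],
    [-0.025, -0.003, 0],
    [0, 0, 0],
    [0, 0, 0],
  ],
  turn=[0.017, 0.01, 0.005, 0, 0],
  grip=[1, 1, 1, 1, 1],
)

```text
t: 7.4
ee_pos: [0.4294, -0.0538, 0.0942]
orientation: [0.0, 0.85, 0.526, 0.0]
wrist_force: [0.3, 0.6, -0.8]
width: 0.0882
gripper_force: 0.0
```

Run:
```python
from h import *
w=look("b1"); p,y,s=pose(); print(p,y,s["joints"][5])
q=w[...,:2]-C; px=q@X; py=q@U; z=w[...,2]
for nm,m in (("jaw",(abs(px)<26)&(z>46)&(z<54)&(py>10)&(py<70)),("back",(abs(px)<26)&(z>47)&(z<58)&(py>-110)&(py<-60)),("block",(abs(px)<45)&(z>51)&(z<60)&(py>-66)&(py<-10))):
    print(nm,np.round(np.percentile(py[m],[0,2,50,98,100]),1),np.round(np.median(z[m]),1),rect(w,m))
```

```text
[429.80028684 -53.39988693  94.20661875] -26.437273404898082 0.17751869488433186
jaw [33.5 34.5 49.3 63.7 67.5] 49.9 (array([577002.9, 258314.3]), array([51914.8, 33533. ]), 0.2, 280)
back [-87.  -86.5 -74.9 -60.6 -60.3] 53.1 (array([570046.5, 135495.2]), array([26646. , 51868.4]), 87.3, 242)
block [-63.1 -62.7 -48.4 -34.1 -32.5] 55.1 (array([573105.2, 161117.8]), array([30632.7, 59927.3]), 88.0, 327)
```

Request:
jog_arm(
  translation=[
    [0, 0, 0.08],
    [0, 0, 0.07],
    [0, 0, 0.03],
    [0, 0, 0.018],
    [0, 0, 0],
  ],
  turn=[0, 0, 0, 0, 0],
  grip=[1, 1, 1, 1, 1],
)

```text
t: 7.87
ee_pos: [0.4287, -0.0527, 0.0136]
orientation: [-0.001, 0.85, 0.527, -0.001]
wrist_force: [-0.6, 0.9, 0.2]
width: 0.0879
gripper_force: 0.0
```

Request:
jog_arm(
  translation=[
    [0, 0, 0],
    [0, 0, 0],
    [0, 0, 0],
    [0, 0, 0],
    [0, 0, 0],
  ],
  turn=[0, 0, 0, 0, 0],
  grip=[0.5, 0.5, 0.5, 0.5, 0.5],
)

```text
t: 8.28
ee_pos: [0.429, -0.0537, 0.0155]
orientation: [0.0, 0.85, 0.526, 0.0]
wrist_force: [-0.4, 1.6, 8.5]
width: 0.0596
gripper_force: 40.0
```

Run:
```python
from h import *
p,y,s=pose(); print(p,y,s["width"],s["wrist_force"])
place((np.array([*p[:2],15]),y),-16.5)
```

```text
[428.99577262 -53.74890549  15.52403297] -26.465356427603727 0.05956581365864489 [-0.35584781  1.59835934  8.46557747]
{"translation":[[0.0,0.0,-0.069],[0.0,0.0,-0.069],[0.0,0.0,-0.041],[0.0,0.0,-0.021],[0.09,0.006,0.0]],"turn":[-0.0,-0.0,-0.0,-0.0,-0.017],"grip":[0.5,0.5,0.5,0.5,0.5]}
{"translation":[[0.09,0.011,0.0],[0.089,0.016,0.0],[0.088,0.02,0.0],[0.087,0.025,0.0],[0.085,0.029,0.0]],"turn":[-0.017,-0.016,-0.017,-0.016,-0.017],"grip":[0.5,0.5,0.5,0.5,0.5]}
{"translation":[[0.084,0.033,0.0],[0.049,0.023,0.0],[0.024,0.012,0.0],[0.0,-0.0,0.055],[0.0,-0.0,0.055]],"turn":[-0.016,-0.01,-0.005,0.0,0.0],"grip":[0.5,0.5,0.5,0.5,0.5]}
{"translation":[[0.0,-0.0,0.033],[0.0,-0.0,0.017]],"turn":[0.0,0.0],"grip":[0.5,0.5]}
end [573.1 192.4  31. ] -2.89
```

Request:
jog_arm(
  translation=[
    [0, 0, -0.069],
    [0, 0, -0.069],
    [0, 0, -0.041],
    [0, 0, -0.021],
    [0.09, 0.006, 0],
  ],
  turn=[0, 0, 0, 0, -0.017],
  grip=[0.5, 0.5, 0.5, 0.5, 0.5],
)

```text
t: 8.7
ee_pos: [0.446, -0.0258, 0.0965]
orientation: [0.001, 0.837, 0.547, -0.0]
wrist_force: [0.7, -0.2, -1.7]
width: 0.0598
gripper_force: 40.0
```

Request:
jog_arm(
  translation=[
    [0.09, 0.011, 0],
    [0.089, 0.016, 0],
    [0.088, 0.02, 0],
    [0.087, 0.025, 0],
    [0.085, 0.029, 0],
  ],
  turn=[-0.017, -0.016, -0.017, -0.016, -0.017],
  grip=[0.5, 0.5, 0.5, 0.5, 0.5],
)

```text
t: 9.12
ee_pos: [0.5385, 0.1348, 0.0943]
orientation: [-0.0, 0.757, 0.654, -0.0]
wrist_force: [0.9, -1.2, -1.7]
width: 0.0596
gripper_force: 40.0
```

Request:
jog_arm(
  translation=[
    [0.084, 0.033, 0],
    [0.049, 0.023, 0],
    [0.024, 0.012, 0],
    [0, 0, 0],
    [0, 0, 0],
  ],
  turn=[-0.016, -0.01, -0.005, 0, 0],
  grip=[0.5, 0.5, 0.5, 0.5, 0.5],
)

```text
t: 9.53
ee_pos: [0.5717, 0.1917, 0.0941]
orientation: [-0.0, 0.725, 0.689, -0.001]
wrist_force: [-0.1, 0.4, -1.8]
width: 0.0595
gripper_force: 40.0
```

Request:
jog_arm(
  translation=[
    [0, 0, 0],
    [0, 0, 0],
  ],
  turn=[0, 0],
  grip=[0.5, 0.5],
)

```text
t: 9.7
ee_pos: [0.5717, 0.1908, 0.0946]
orientation: [-0.0, 0.725, 0.688, -0.001]
wrist_force: [0.5, -0.7, -2.7]
width: 0.0597
gripper_force: 40.0
```

Run:
```python
from h import *
p,y,s=pose(); print(p,y,s["width"],s["wrist_force"],(p[:2]-C)@U)
```

```text
[571.65121112 190.82034709  94.5801057 ] -2.9842937659698747 0.059697660025458545 [ 0.45056971 -0.66785104 -2.65270172] -18.265084813464462
```

Request:
jog_arm(
  translation=[
    [0.005, 0, 0.03],
    [0, 0, 0.06],
    [0, 0, 0.04],
    [0, 0, 0.02],
    [0, 0, 0.006],
  ],
  turn=[0, 0, 0, 0, 0],
  grip=[0.5, 0.5, 0.5, 0.5, 0.5],
)

```text
t: 10.12
ee_pos: [0.5709, 0.1933, 0.0306]
orientation: [-0.001, 0.725, 0.689, -0.002]
wrist_force: [-6.1, -3.1, 10.3]
width: 0.0596
gripper_force: 40.0
```

Request:
jog_arm(
  translation=[
    [0, 0, 0.003],
    [0, 0, 0.001],
    [-0.005, 0, 0],
    [-0.005, 0, 0],
    [0, 0, 0],
  ],
  turn=[0, 0, 0, 0, 0],
  grip=[0.5, 0.5, 0.5, 0.5, 0.5],
)

```text
t: 10.53
ee_pos: [0.5734, 0.1902, 0.0314]
orientation: [0.0, 0.725, 0.689, 0.0]
wrist_force: [0.2, -0.7, -1.3]
width: 0.06
gripper_force: 40.0
```

Request:
jog_arm(
  translation=[
    [0, 0, 0],
    [0, 0, 0],
    [0, 0, 0],
    [0, 0, 0],
  ],
  turn=[0, 0, 0, 0],
  grip=[0.5, 0.9, 0.9, 0.9],
)

```text
t: 10.87
ee_pos: [0.5731, 0.1905, 0.0312]
orientation: [0.0, 0.725, 0.689, 0.0]
wrist_force: [0.6, 0.8, -0.3]
width: 0.0761
gripper_force: 0.0
```

Run:
```python
from h import *
p,y,s=pose(); print(p,y,s["width"],s["wrist_force"],(p[:2]-C)@U)
plan((p,y),[(p[0],p[1],95,y,.9,39),(429,-193,95,-25,1,39)])
```

```text
[573.11027338 190.52201387  31.15559663] -2.8807792789652655 0.07612015747811149 [ 0.60396662  0.8156827  -0.32974708] -18.489217726195225
{"translation":[[0.0,0.0,-0.055],[0.0,0.0,-0.055],[0.0,0.0,-0.033],[0.0,0.0,-0.017],[-0.082,-0.026,0.0]],"turn":[-0.0,-0.0,-0.0,-0.0,0.01],"grip":[0.9,0.9,0.9,0.9,1]}
{"translation":[[-0.083,-0.024,0.0],[-0.083,-0.021,0.0],[-0.084,-0.018,0.0],[-0.085,-0.016,0.0],[-0.085,-0.013,0.0]],"turn":[0.01,0.01,0.01,0.01,0.011],"grip":[1,1,1,1,1]}
{"translation":[[-0.085,-0.01,0.0],[-0.086,-0.007,0.0],[-0.086,-0.005,0.0],[-0.086,-0.002,0.0],[-0.086,0.002,0.0]],"turn":[0.01,0.011,0.01,0.011,0.01],"grip":[1,1,1,1,1]}
{"translation":[[-0.052,0.002,0.0],[-0.026,0.002,0.0]],"turn":[0.007,0.003],"grip":[1,1]}
end [ 429.  -193.1   95.2] -25.02
```

Request:
jog_arm(
  translation=[
    [0, 0, -0.055],
    [0, 0, -0.055],
    [0, 0, -0.033],
    [0, 0, -0.017],
    [-0.082, -0.026, 0],
  ],
  turn=[0, 0, 0, 0, 0.01],
  grip=[0.9, 0.9, 0.9, 0.9, 1],
)

```text
t: 11.28
ee_pos: [0.5652, 0.162, 0.0972]
orientation: [0.002, 0.734, 0.679, 0.004]
wrist_force: [1.6, -0.6, -0.2]
width: 0.0825
gripper_force: 0.0
```

Request:
jog_arm(
  translation=[
    [-0.083, -0.024, 0],
    [-0.083, -0.021, 0],
    [-0.084, -0.018, 0],
    [-0.085, -0.016, 0],
    [-0.085, -0.013, 0],
  ],
  turn=[0.01, 0.01, 0.01, 0.01, 0.011],
  grip=[1, 1, 1, 1, 1],
)

```text
t: 11.7
ee_pos: [0.4991, -0.0041, 0.0947]
orientation: [-0.0, 0.788, 0.616, -0.0]
wrist_force: [0.2, -1.6, -0.6]
width: 0.0878
gripper_force: 0.0
```

Request:
jog_arm(
  translation=[
    [-0.085, -0.01, 0],
    [-0.086, -0.007, 0],
    [-0.086, -0.005, 0],
    [-0.086, -0.002, 0],
    [-0.086, 0.002, 0],
  ],
  turn=[0.01, 0.011, 0.01, 0.011, 0.01],
  grip=[1, 1, 1, 1, 1],
)

```text
t: 12.12
ee_pos: [0.4386, -0.1652, 0.0947]
orientation: [-0.0, 0.835, 0.55, -0.0]
wrist_force: [0.7, -0.1, -0.1]
width: 0.0878
gripper_force: 0.0
```

Request:
jog_arm(
  translation=[
    [-0.052, 0.002, 0],
    [-0.026, 0.002, 0],
    [0, 0, 0],
    [0, 0, 0],
  ],
  turn=[0.007, 0.003, 0, 0],
  grip=[1, 1, 1, 1],
)

```text
t: 12.45
ee_pos: [0.4286, -0.1929, 0.0947]
orientation: [-0.0, 0.844, 0.537, 0.0]
wrist_force: [0.1, 0.4, -0.2]
width: 0.0879
gripper_force: 0.0
```

Run:
```python
from h import *
w=look("b2"); p,y,s=pose(); print(p,y,s["joints"][5])
q=w[...,:2]-C; px=q@X; py=q@U; z=w[...,2]
for nm,m in (("jaw",(abs(px)<26)&(z>46)&(z<54)&(py>10)&(py<70)),("back",(abs(px)<26)&(z>47)&(z<58)&(py>-110)&(py<-66)),("block",(abs(px)<45)&(z>51.5)&(z<58.5)&(py>-66)&(py<-28)),("hs",(abs(px)<45)&(z>59)&(z<68)&(py>-50)&(py<20))):
    print(nm,np.round(np.percentile(py[m],[0,2,50,98,100]),1),np.round(np.median(z[m]),1),*rect(w/1000,m))
```

```text
[ 428.71936241 -192.287679     94.71681273] -25.001651237273073 -0.13304785554209222
jaw [33.8 34.8 49.2 63.8 69.4] 50.0 [576.1 260.2] [34.9 52. ] 85.5 278
back [-87.1 -86.6 -76.8 -67.5 -66.1] 53.1 [570.  132.5] [21.  51.9] 87.0 198
block [-63.8 -63.1 -47.6 -32.5 -32. ] 55.2 [573.2 161.3] [31.7 59.9] 88.0 335
hs [-35.9 -33.  -21.2  -4.8  -4.1] 62.7 [573.7 189. ] [31.4 60.2] 88.1 203
```

Request:
jog_arm(
  translation=[
    [0, 0, 0.08],
    [0, 0, 0.07],
    [0, 0, 0.03],
    [0, 0, 0.018],
    [0, 0, 0],
  ],
  turn=[0, 0, 0, 0, 0],
  grip=[1, 1, 1, 1, 1],
)

```text
t: 12.92
ee_pos: [0.4282, -0.1914, 0.0144]
orientation: [-0.001, 0.843, 0.538, -0.001]
wrist_force: [-0.5, 0.5, 0.8]
width: 0.0877
gripper_force: 0.0
```

Request:
jog_arm(
  translation=[
    [0, 0, 0],
    [0, 0, 0],
    [0, 0, 0],
    [0, 0, 0],
    [0, 0, 0],
  ],
  turn=[0, 0, 0, 0, 0],
  grip=[0.5, 0.5, 0.5, 0.5, 0.5],
)

```text
t: 13.33
ee_pos: [0.4278, -0.1927, 0.0163]
orientation: [-0.001, 0.843, 0.537, -0.0]
wrist_force: [-2.5, 2.3, 9.7]
width: 0.0601
gripper_force: 40.0
```

Run:
```python
from h import *
p,y,s=pose(); print(p,y,s["width"],s["wrist_force"])
b=C+U*15
plan((np.array([*p[:2],15]),y),[(*p[:2],95,y,.5,39),(*b,95,-2.5,.5,39)])
```

```text
[ 427.77142446 -192.71966235   16.25461534] -25.018146498054286 0.06006231041442528 [-2.45381834  2.30035776  9.68269474]
{"translation":[[0.0,0.0,-0.069],[0.0,0.0,-0.069],[0.0,0.0,-0.041],[0.0,0.0,-0.021],[0.092,-0.009,0.0]],"turn":[-0.0,-0.0,-0.0,-0.0,-0.011],"grip":[0.5,0.5,0.5,0.5,0.5]}
{"translation":[[0.093,-0.006,0.0],[0.093,-0.003,0.0],[0.093,0.0,0.0],[0.093,0.003,0.0],[0.092,0.006,0.0]],"turn":[-0.01,-0.011,-0.01,-0.011,-0.01],"grip":[0.5,0.5,0.5,0.5,0.5]}
{"translation":[[0.092,0.009,0.0],[0.092,0.013,0.0],[0.092,0.015,0.0],[0.091,0.019,0.0],[0.09,0.021,0.0]],"turn":[-0.011,-0.01,-0.011,-0.01,-0.011],"grip":[0.5,0.5,0.5,0.5,0.5]}
{"translation":[[0.054,0.015,0.0],[0.026,0.008,0.0]],"turn":[-0.006,-0.003],"grip":[0.5,0.5]}
end [574.5 223.8  95. ] -2.52
```

Request:
jog_arm(
  translation=[
    [0, 0, -0.069],
    [0, 0, -0.069],
    [0, 0, -0.041],
    [0, 0, -0.021],
    [0.092, -0.009, 0],
  ],
  turn=[0, 0, 0, 0, -0.011],
  grip=[0.5, 0.5, 0.5, 0.5, 0.5],
)

```text
t: 13.75
ee_pos: [0.4426, -0.1636, 0.0978]
orientation: [0.004, 0.835, 0.55, 0.001]
wrist_force: [2.5, -1.4, -5.3]
width: 0.0598
gripper_force: 40.0
```

Request:
jog_arm(
  translation=[
    [0.093, -0.006, 0],
    [0.093, -0.003, 0],
    [0.093, 0, 0],
    [0.093, 0.003, 0],
    [0.092, 0.006, 0],
  ],
  turn=[-0.01, -0.011, -0.01, -0.011, -0.01],
  grip=[0.5, 0.5, 0.5, 0.5, 0.5],
)

```text
t: 14.17
ee_pos: [0.502, 0.0187, 0.095]
orientation: [-0.0, 0.786, 0.618, -0.0]
wrist_force: [1.3, 0.9, -3.9]
width: 0.06
gripper_force: 40.0
```

Request:
jog_arm(
  translation=[
    [0.092, 0.009, 0],
    [0.092, 0.013, 0],
    [0.092, 0.015, 0],
    [0.091, 0.019, 0],
    [0.09, 0.021, 0],
  ],
  turn=[-0.011, -0.01, -0.011, -0.01, -0.011],
  grip=[0.5, 0.5, 0.5, 0.5, 0.5],
)

```text
t: 14.58
ee_pos: [0.5636, 0.1937, 0.0946]
orientation: [-0.0, 0.732, 0.682, -0.001]
wrist_force: [0.1, 0.5, -5.3]
width: 0.06
gripper_force: 40.0
```

Request:
jog_arm(
  translation=[
    [0.054, 0.015, 0],
    [0.026, 0.008, 0],
    [0, 0, 0],
    [0, 0, 0],
    [0, 0, 0],
  ],
  turn=[-0.006, -0.003, 0, 0, 0],
  grip=[0.5, 0.5, 0.5, 0.5, 0.5],
)

```text
t: 15.0
ee_pos: [0.5742, 0.2219, 0.0949]
orientation: [-0.0, 0.723, 0.691, -0.001]
wrist_force: [-0.2, -0.4, -3.7]
width: 0.0598
gripper_force: 40.0
```

Run:
```python
from h import *
for i in range(3):
    ctrl.read_camera("top")
    p,y,s=pose(); print(p,y,s["width"],s["wrist_force"],(p[:2]-C)@U)
```

```text
[574.31300397 221.68160849  95.08617161] -2.6027000643983422 0.05975978779249976 [ 0.4001947   0.24315392 -4.24687695] 12.691322257580072
[574.60314337 221.6938225   95.28549469] -2.6147555865015333 0.05965469985973029 [ 0.64649753  0.41429574 -4.73118306] 12.718199633585249
[574.88428586 221.82929767  95.48207024] -2.6225019450376164 0.05971704915188677 [-0.59201161  0.53020469 -4.73003823] 12.867725127639513
```

Request:
jog_arm(
  translation=[
    [0.0055, 0, 0.03],
    [0, 0, 0.05],
    [0, 0, 0.04],
    [0, 0, 0.022],
    [0, 0, 0.01],
  ],
  turn=[0, 0, 0, 0, 0],
  grip=[0.5, 0.5, 0.5, 0.5, 0.5],
)

```text
t: 15.57
ee_pos: [0.5741, 0.2248, 0.0328]
orientation: [-0.001, 0.723, 0.691, -0.002]
wrist_force: [-0.5, -0.9, -3.9]
width: 0.0593
gripper_force: 40.0
```

Request:
jog_arm(
  translation=[
    [0, 0, 0.004],
    [0, 0, 0.002],
    [0, 0, 0],
  ],
  turn=[0, 0, 0],
  grip=[0.5, 0.5, 0.5],
)

```text
t: 15.82
ee_pos: [0.5761, 0.2256, 0.0329]
orientation: [0.0, 0.723, 0.691, 0.0]
wrist_force: [0.2, -0.8, -4.3]
width: 0.0599
gripper_force: 40.0
```

Run:
```python
from h import *
p,y,s=pose(); print(p,y,s["width"],s["wrist_force"],(p[:2]-C)@U)
```

```text
[576.11928013 225.58371982  32.91626552] -2.529269567635073 0.059917651787820984 [ 0.24172466 -0.77804996 -4.28314952] 16.67982119453298
```

Request:
jog_arm(
  translation=[
    [-0.004, 0, 0.002],
    [0, 0, 0.002],
    [0, 0, 0],
    [0, 0, 0],
  ],
  turn=[0, 0, 0, 0],
  grip=[0.5, 0.5, 0.5, 0.5],
)

```text
t: 16.15
ee_pos: [0.576, 0.2239, 0.0314]
orientation: [0.0, 0.722, 0.691, 0.0]
wrist_force: [-0.4, 0.0, -2.6]
width: 0.0598
gripper_force: 40.0
```

Request:
jog_arm(
  translation=[
    [0, 0, 0],
    [0, 0, 0],
    [0, 0, 0],
    [0, 0, 0],
  ],
  turn=[0, 0, 0, 0],
  grip=[0.9, 0.9, 0.9, 0.9],
)

```text
t: 16.48
ee_pos: [0.5758, 0.2241, 0.0312]
orientation: [0.0, 0.722, 0.691, 0.0]
wrist_force: [0.3, -0.8, 0.1]
width: 0.0788
gripper_force: 0.0
```

Request:
jog_arm(
  translation=[
    [0, 0, -0.04],
    [0, 0, -0.08],
    [0, 0, -0.08],
    [0, 0, -0.08],
    [0, 0, -0.03],
  ],
  turn=[0, 0, 0, 0, 0],
  grip=[0.9, 0.9, 1, 1, 1],
)

```text
t: 16.9
ee_pos: [0.5779, 0.2247, 0.1595]
orientation: [0.002, 0.722, 0.691, 0.003]
wrist_force: [0.6, 0.4, -0.3]
width: 0.0878
gripper_force: 0.0
```

Run:
```python
from h import *
p,y,s=pose(); print(p,y,s["width"],s["wrist_force"],(p[:2]-C)@U,s["joints"])
T=np.load("top0.npz")["w"]*1000
S=np.load("scene0.npz")["w"]*1000
for n,w in(("t",T),("s",S)):
    h=np.array([650,-237.])
    d=np.linalg.norm(w[...,:2]-h,axis=2); z=w[...,2]
    print(n,"head",*rect(w/1000,(d<40)&(z>74)&(z<86)))
    m=(d>45)&(d<225)&(z>42)&(z<64)&(w[...,1]<-240)&(w[...,0]>650)
    v=w[m][:,:2]; a=np.degrees(np.arctan2(v[:,1]+237,v[:,0]-650)); print(np.percentile(a,[5,25,50,75,95]))
    m2=m&(abs(np.mod(np.degrees(np.arctan2(w[...,1]+237,w[...,0]-650))-np.median(a)+180,360)-180)<12)
    print("handle",*rect(w/1000,m2),np.percentile(d[m2],[0,2,50,98,100]),np.percentile(z[m2],[5,50,95]))
```

```text
[577.91286706 224.66185741 159.51046478] -2.52020251533431 0.0878094933249808 [ 0.58379142  0.43881153 -0.30626147] 15.84988220128722 [ 2.59417989e-01  4.55182033e-01  1.55367632e+00 -1.61922318e-06
  1.12602118e+00  3.03398092e-01]
t head [ 648.7 -236.2] [45.  44.8] 45.6 60
[-79.50789402 -64.41957941 -61.43905954 -58.41901378 -54.85226494]
handle [ 701.  -352.3] [ 48.7 162.8] 29.3 668 [ 45.02921071  48.22318589 126.06202599 203.72046796 206.88744906] [48.90514958 55.73430853 59.63333693]
s head [ 651.7 -239. ] [44.5 42.3] 40.7 84
[-74.81219961 -62.68411714 -59.43409602 -56.65253914 -52.67041893]
handle [ 703.1 -338.5] [ 36.1 139.9] 27.1 724 [ 45.01347875  49.17501177 118.69992483 179.76030282 185.24637098] [47.3187997  55.89148507 58.87814985]
```

Run:
```python
from h import *
for n in("top0","b1","b2","scene0"):
    w=np.load(n+".npz")["w"]*1000
    h=np.array([650,-237.]); a=np.radians(-60.5)
    for it in range(6):
        d=np.array([np.cos(a),np.sin(a)]); N=np.array([-d[1],d[0]])
        q=w[...,:2]-h; s=q@d; t=q@N; z=w[...,2]
        m=(s>40)&(s<170)&(abs(t)<16)&(z>49)&(z<62)
        k=np.polyfit(s[m],t[m],1); h=h+N*k[1]; a+=np.arctan(k[0])
    lo,hi=np.percentile(t[m],[2,98])
    print(n,np.round(h,1),np.degrees(a),m.sum(),lo,hi,"s45:",h+45*d, "smax",s[(abs(t)<12)&(z>48)&(z<62)&(s<240)].max())
p=(np.array([577.,225,160]),-2.52)
b=np.array([650,-237.])+46*np.array([np.cos(np.radians(-60.5)),np.sin(np.radians(-60.5))])
plan(p,[(*b,150,29.5,1,39)])
```

```text
top0 [ 649.7 -237.1] -60.40702452115257 511 -10.125325962971653 10.99384419199695 s45: [ 671.9660084  -276.27517053] smax 206.87394509244305
b1 [ 649.7 -237.2] -60.36167171018004 520 -10.258413918284955 11.02161494909313 s45: [ 671.98444075 -276.26466995] smax 206.67950596643936
b2 [ 649.7 -237.2] -60.27648603533305 507 -10.159939567983955 10.866040260909402 s45: [ 671.99897024 -276.2562388 ] smax 206.66529526615886
scene0 [ 651.  -236.4] -60.32640041164841 625 -11.308011924859954 9.654626160794912 s45: [ 673.26478719 -275.540211  ] smax 185.0368479195029
{"translation":[[-0.089,0.021,0.002],[-0.09,0.017,0.002],[-0.091,0.014,0.002],[-0.091,0.01,0.002],[-0.092,0.006,0.002]],"turn":[-0.013,-0.013,-0.013,-0.013,-0.013],"grip":[1,1,1,1,1]}
{"translation":[[-0.092,0.003,0.002],[-0.092,-0.001,0.002],[-0.092,-0.005,0.002],[-0.092,-0.009,0.002],[-0.091,-0.012,0.001]],"turn":[-0.013,-0.013,-0.013,-0.013,-0.012],"grip":[1,1,1,1,1]}
{"translation":[[-0.091,-0.016,0.002],[-0.09,-0.019,0.001],[-0.089,-0.023,0.002],[-0.052,-0.016,0.001],[-0.026,-0.009,-0.0]],"turn":[-0.013,-0.012,-0.013,-0.007,-0.004],"grip":[1,1,1,1,1]}
end [ 672.4 -277.   150. ] 29.52
```

Request:
jog_arm(
  translation=[
    [-0.089, 0.021, 0.002],
    [-0.09, 0.017, 0.002],
    [-0.091, 0.014, 0.002],
    [-0.091, 0.01, 0.002],
    [-0.092, 0.006, 0.002],
  ],
  turn=[-0.013, -0.013, -0.013, -0.013, -0.013],
  grip=[1, 1, 1, 1, 1],
)

```text
t: 17.32
ee_pos: [0.6094, 0.0422, 0.1504]
orientation: [-0.0, 0.647, 0.762, -0.0]
wrist_force: [-0.0, -0.1, 0.4]
width: 0.088
gripper_force: 0.0
```

Request:
jog_arm(
  translation=[
    [-0.092, 0.003, 0.002],
    [-0.092, -0.001, 0.002],
    [-0.092, -0.005, 0.002],
    [-0.092, -0.009, 0.002],
    [-0.091, -0.012, 0.001],
  ],
  turn=[-0.013, -0.013, -0.013, -0.013, -0.012],
  grip=[1, 1, 1, 1, 1],
)

```text
t: 17.73
ee_pos: [0.6439, -0.139, 0.1465]
orientation: [-0.0, 0.568, 0.823, -0.0]
wrist_force: [0.1, 0.2, -0.9]
width: 0.0879
gripper_force: 0.0
```

Request:
jog_arm(
  translation=[
    [-0.091, -0.016, 0.002],
    [-0.09, -0.019, 0.001],
    [-0.089, -0.023, 0.002],
    [-0.052, -0.016, 0.001],
    [-0.026, -0.009, 0],
  ],
  turn=[-0.013, -0.012, -0.013, -0.007, -0.004],
  grip=[1, 1, 1, 1, 1],
)

```text
t: 18.15
ee_pos: [0.6708, -0.2817, 0.1438]
orientation: [0.0, 0.504, 0.864, -0.0]
wrist_force: [-0.1, -0.6, -0.5]
width: 0.0878
gripper_force: 0.0
```

Request:
jog_arm(
  translation=[
    [0, 0, 0],
    [0, 0, 0],
  ],
  turn=[0, 0],
  grip=[1, 1],
)

```text
t: 18.32
ee_pos: [0.6703, -0.2773, 0.1441]
orientation: [-0.001, 0.504, 0.864, 0.0]
wrist_force: [0.1, 1.2, -0.0]
width: 0.088
gripper_force: 0.0
```

Run:
```python
from h import *
w=look("b3"); p,y,s=pose(); print(p,y,s["joints"])
q=w[...,:2]-C; px=q@X; py=q@U; z=w[...,2]
for nm,m in (("jaw",(abs(px)<26)&(z>46)&(z<54)&(py>25)&(py<70)),("block",(abs(px)<45)&(z>51.5)&(z<58.5)&(py>-66)&(py<-34)),("hs",(abs(px)<45)&(z>59)&(z<68)&(py>-50)&(py<-2)),("bear",(abs(px)<35)&(z>40)&(z<72)&(py>-2)&(py<33)),("beartop",(abs(px)<35)&(z>61)&(z<72)&(py>-2)&(py<33)),("wedge",(z>112)&(z<126)&(abs(px)<40)&(py>60)&(py<140))):
    print(nm,np.round(np.percentile(py[m],[0,2,50,98,100]),1),np.round(np.percentile(z[m],[2,50,98]),1),*rect(w/1000,m))
a=cv2.imread("pics/b3.png")[180:270,120:300]
cv2.imwrite("pics/b3c.png",cv2.resize(a,None,fx=4,fy=4,interpolation=cv2.INTER_CUBIC))
```

```text
[ 670.29768326 -276.39668716  144.31746683] 29.506373041788468 [-4.86600921e-01  6.13465151e-01  1.30038512e+00  6.66792422e-04
  1.22953374e+00 -1.00180760e+00]
jaw [25.2 29.4 49.  64.3 69.9] [46.4 49.8 52.7] [592.9 255.4] [44.5 17.4] 89.5 99
block [-63.9 -62.9 -48.8 -34.6 -34.1] [52.  55.  58.1] [573.1 160. ] [29.6 59.3] 86.4 305
hs [-45.3 -34.3 -21.   -3.1  -2.2] [59.2 62.8 67. ] [577.5 186.4] [42.5 52.2] 80.7 173
bear [-2.  -1.5 12.8 29.8 30.8] [43.6 62.2 68.4] [587.  222.6] [32.4 41.1] 87.9 191
beartop [-2.  -1.5 10.6 29.8 30.5] [61.6 64.6 68.5] [578.3 222.1] [26.3 31.7] 4.0 106
wedge [ 77.9  79.7  96.1 113.2 118.2] [113.3 118.7 122.5] [579.2 306.6] [37.9 36. ] 46.4 237
```

View pics/b3c.png

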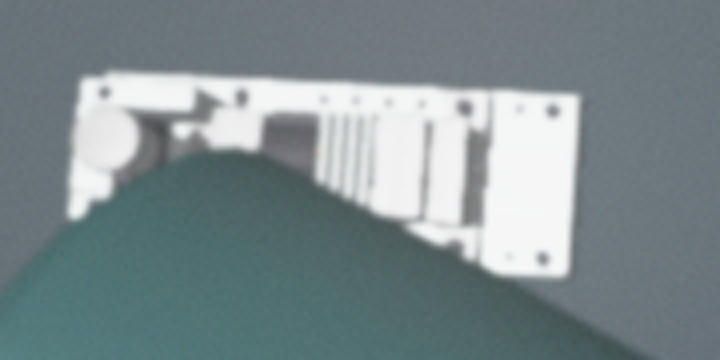

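Request:
jog_arm(
  translation=[
    [0, 0.004, 0.07],
    [0, 0, 0.09],
    [0, 0, 0.07],
    [0, 0, 0.035],
    [0, 0, 0.015],
  ],
  turn=[0, 0, 0, 0, 0],
  grip=[1, 1, 1, 1, 1],
  squeeze=60,
)

```text
t: 18.78
ee_pos: [0.6703, -0.2743, 0.0301]
orientation: [-0.003, 0.503, 0.864, -0.0]
wrist_force: [0.3, 0.5, -0.4]
width: 0.0876
gripper_force: 0.0
```

Request:
jog_arm(
  translation=[
    [0, 0, 0],
    [0, 0, 0],
    [0, 0, 0],
    [0, 0, 0],
    [0, 0, 0],
  ],
  turn=[0, 0, 0, 0, 0],
  grip=[1, 0, 0, 0, 0],
)

```text
t: 19.2
ee_pos: [0.6732, -0.2779, 0.0346]
orientation: [0.001, 0.504, 0.864, 0.0]
wrist_force: [1.0, -0.3, -0.7]
width: 0.0649
gripper_force: 0.0
```

Request:
jog_arm(
  translation=[
    [0, 0, 0],
    [0, 0, 0],
    [0, 0, 0],
    [0, 0, 0],
    [0, 0, 0],
  ],
  turn=[0, 0, 0, 0, 0],
  grip=[0, 0, 0, 0, 0],
)

```text
t: 19.62
ee_pos: [0.6722, -0.2773, 0.0328]
orientation: [-0.0, 0.504, 0.864, -0.0]
wrist_force: [-0.6, 0.3, -0.4]
width: 0.0312
gripper_force: 0.0
```

Run:
```python
from h import *
p,y,s=pose(); print(p,y,s["wrist_force"],s["width"],s["gripper_force"])
# head axis relative to tcp in world
g=p[:2]-np.array([649.8,-237.1]); print("tcp-head",g,np.linalg.norm(g))
b=np.array([578.8,306.])+g
plan((p,y),[(*p[:2],190,y,0,39),(*b,190,y,0,39)])
```

```text
[ 672.16740141 -277.32485009   32.81207793] 29.513992526899575 [-0.5528927   0.32258253 -0.42217061] 0.03124102723645 0.0
tcp-head [ 22.36740141 -40.22485009] 46.02541917826936
{"translation":[[0.0,0.0,-0.08],[0.0,0.0,-0.08],[0.0,0.0,-0.08],[0.0,0.0,-0.081],[0.0,0.0,-0.048]],"turn":[-0.0,-0.0,-0.0,-0.0,-0.0],"grip":[0,0,0,0,0]}
{"translation":[[0.0,0.0,-0.024],[0.085,0.035,0.0],[0.085,0.034,0.0],[0.085,0.035,0.0],[0.085,0.034,0.0]],"turn":[-0.0,-0.0,-0.0,-0.0,-0.0],"grip":[0,0,0,0,0]}
{"translation":[[0.085,0.035,0.0],[0.085,0.034,0.0],[0.085,0.035,0.0],[0.085,0.034,0.0],[0.085,0.035,0.0]],"turn":[-0.0,-0.0,-0.0,-0.0,-0.0],"grip":[0,0,0,0,0]}
{"translation":[[0.085,0.034,0.0],[0.086,0.035,0.0],[0.085,0.034,0.0],[0.086,0.035,0.0],[0.085,0.034,0.0]],"turn":[-0.0,-0.0,-0.0,-0.0,-0.0],"grip":[0,0,0,0,0]}
{"translation":[[0.051,0.021,0.0],[0.026,0.01,0.0]],"turn":[-0.0,-0.0],"grip":[0,0]}
end [601.  265.7 190. ] 29.51
```

Request:
jog_arm(
  translation=[
    [0, 0, 0],
    [0, 0, 0],
    [0, 0, 0],
    [0, 0, -0.03],
    [0, 0, -0.05],
  ],
  turn=[0, 0, 0, 0, 0],
  grip=[0, 0, 0, 0, 0],
)

```text
t: 20.03
ee_pos: [0.6694, -0.2759, 0.0621]
orientation: [-0.004, 0.504, 0.864, -0.0]
wrist_force: [-0.5, -0.4, -5.3]
width: 0.0216
gripper_force: 59.9
```

Request:
jog_arm(
  translation=[
    [0, 0, -0.07],
    [0, 0, -0.08],
    [0, 0, -0.08],
    [0, 0, -0.05],
    [0, 0, -0.033],
  ],
  turn=[0, 0, 0, 0, 0],
  grip=[0, 0, 0, 0, 0],
)

```text
t: 20.45
ee_pos: [0.6729, -0.2777, 0.1935]
orientation: [0.002, 0.504, 0.864, -0.0]
wrist_force: [-0.3, -0.5, -5.2]
width: 0.0217
gripper_force: 59.9
```

Request:
jog_arm(
  translation=[
    [0.051, 0.021, 0],
    [0.085, 0.034, 0],
    [0.085, 0.035, 0],
    [0.085, 0.034, 0],
    [0.085, 0.035, 0],
  ],
  turn=[0, 0, 0, 0, 0],
  grip=[0, 0, 0, 0, 0],
)

```text
t: 20.87
ee_pos: [0.6488, -0.1083, 0.1891]
orientation: [-0.001, 0.504, 0.864, -0.0]
wrist_force: [0.8, 1.2, -5.0]
width: 0.0214
gripper_force: 59.9
```

Request:
jog_arm(
  translation=[
    [0.085, 0.034, 0],
    [0.085, 0.035, 0],
    [0.085, 0.034, 0],
    [0.085, 0.035, 0],
    [0.085, 0.034, 0],
  ],
  turn=[0, 0, 0, 0, 0],
  grip=[0, 0, 0, 0, 0],
)

```text
t: 21.28
ee_pos: [0.625, 0.0736, 0.1892]
orientation: [-0.001, 0.504, 0.864, -0.001]
wrist_force: [0.7, 0.5, -5.7]
width: 0.0213
gripper_force: 59.9
```

Request:
jog_arm(
  translation=[
    [0.085, 0.035, 0],
    [0.085, 0.034, 0],
    [0.086, 0.035, 0],
    [0.085, 0.034, 0],
    [0.086, 0.035, 0],
  ],
  turn=[0, 0, 0, 0, 0],
  grip=[0, 0, 0, 0, 0],
)

```text
t: 21.7
ee_pos: [0.601, 0.2559, 0.1891]
orientation: [-0.001, 0.504, 0.864, -0.001]
wrist_force: [-0.2, -0.0, -5.7]
width: 0.0216
gripper_force: 59.9
```

Request:
jog_arm(
  translation=[
    [0.06, 0.024, 0],
    [0.037, 0.016, 0],
    [0, 0, 0],
    [0, 0, 0],
    [0, 0, 0],
  ],
  turn=[0, 0, 0, 0, 0],
  grip=[0, 0, 0, 0, 0],
)

```text
t: 22.12
ee_pos: [0.5973, 0.2949, 0.1895]
orientation: [-0.0, 0.504, 0.864, -0.001]
wrist_force: [1.0, 0.6, -5.0]
width: 0.0215
gripper_force: 59.9
```

Run:
```python
from h import *
p,y,s=pose(); print(p,y,s["wrist_force"],s["torque"],s["width"],s["gripper_force"])
w=look("m1"); q=ctrl.read_camera("scene"); cv2.imwrite("pics/m1s.png",cv2.resize(q["image"][130:290,330:530,::-1],None,fx=4,fy=4))
# head top in cloud
d=np.array([578.8,306.]); r=np.linalg.norm(w[...,:2]-d,axis=2)
for n,W in(("top",w),("scene",cloud(q)*1000)):
    r=np.linalg.norm(W[...,:2]-d,axis=2); m=(r<45)&(W[...,2]>215)
    z=W[...,2]; m=(r<45)&(z>228)&(z<245); print(n,m.sum(), *(rect(W/1000,m) if m.sum()>4 else []), np.percentile(z[(r<30)&(z>100)],[2,20,50,80,98]) if ((r<30)&(z>100)).any() else "")
p,y,s=pose(); print(p)
```

```text
[597.3189807  294.92010851 189.48789761] 29.498697385934456 [ 1.00122897  0.60027858 -4.98704657] [-0.21215251 -0.04080037  0.00384878] 0.021472836663298057 59.92407202720642
top 27 [581.5 311.6] [14.7 82.6] 53.2 27 [116.23760853 323.40840088 545.08874596 579.87322399 595.47351026]
scene 111 [591.1 299.9] [46.2 49.9] 32.1 111 [104.03082899 120.59395001 213.91609077 231.09261033 355.74188365]
[597.6690694  294.63747751 189.7739189 ]
```

View pics/m1s.png

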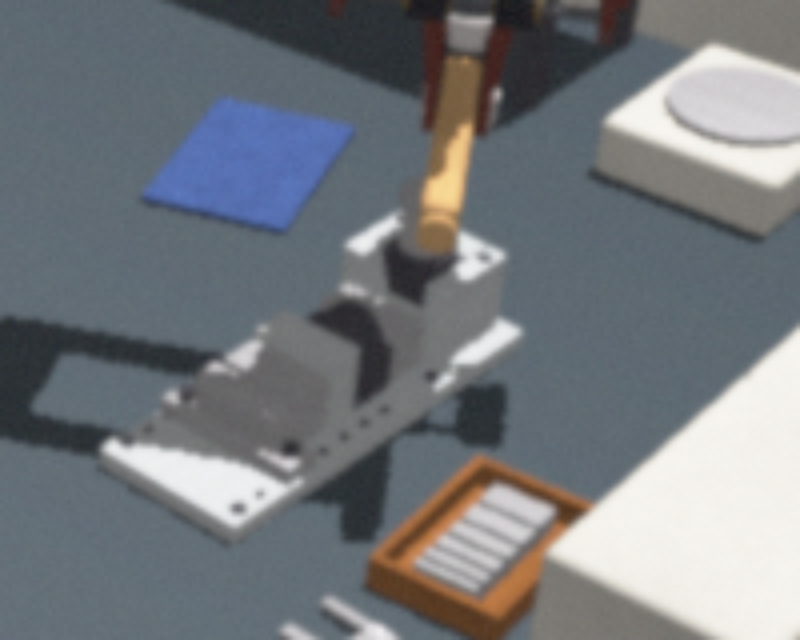

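Request:
jog_arm(
  translation=[
    [-0.034, -0.014, 0],
    [-0.033, -0.014, 0],
    [0, 0, 0],
    [0, 0, 0],
    [0, 0, 0],
  ],
  turn=[0, 0, 0, 0, 0],
  grip=[0, 0, 0, 0, 0],
)

```text
t: 22.63
ee_pos: [0.6012, 0.2665, 0.1902]
orientation: [-0.0, 0.504, 0.863, 0.0]
wrist_force: [-0.1, 0.1, -5.0]
width: 0.0217
gripper_force: 59.9
```

Request:
jog_arm(
  translation=[
    [0, 0, 0],
    [0, 0, 0],
  ],
  turn=[0, 0],
  grip=[0, 0],
)

```text
t: 22.8
ee_pos: [0.601, 0.2676, 0.1901]
orientation: [-0.0, 0.504, 0.864, 0.0]
wrist_force: [-0.4, -1.3, -5.9]
width: 0.0217
gripper_force: 59.9
```

Request:
jog_arm(
  translation=[
    [0, 0, 0.06],
    [0, 0, 0.06],
    [0, 0, -0.03],
    [0, 0, -0.06],
    [0, 0, -0.03],
  ],
  turn=[0, 0, 0, 0, 0],
  grip=[0, 0, 0, 0, 0],
)

```text
t: 23.22
ee_pos: [0.6015, 0.2681, 0.1925]
orientation: [0.0, 0.503, 0.864, 0.0]
wrist_force: [1.7, -0.0, -3.7]
width: 0.0217
gripper_force: 60.0
```

```bash
cat >> h.py <<'E'
def wedge(tag):
    p,y,s=pose(); print(np.round(p,1),np.round(s["wrist_force"],1),np.round(s["torque"],2),s["t"])
    for n in("scene",):
        q=ctrl.read_camera(n); cv2.imwrite(f"pics/{tag}.png",q["image"][...,::-1]); W=cloud(q)*1000; np.savez(tag+".npz",w=W)
        f=W[...,:2]-C; px=f@X; py=f@U; z=W[...,2]
        r=np.hypot(W[...,0]-578.8,W[...,1]-306)
        m=(r<19)&(z>60)&(z<145)
        print("wedge z",np.round(np.percentile(z[m],[5,50,90,98,100]),1),m.sum())
        m=(z>46)&(z<53)&(abs(px)<26)&(py>18)&(py<60); print("jaw y",np.round(np.percentile(py[m],[1,3,10]),1))
    return W
E
python3 -c "
from h import *
wedge('w1')"
```

```text
[601.5 268.1 192.5] [ 1.7 -0.  -3.7] [-0.22 -0.15  0.03] 23.2167
wedge z [ 61.7  68.2 108.  109.7 111.9] 84
jaw y [18.6 20.1 29.6]
```

Request:
jog_arm(
  translation=[
    [0, 0, 0.06],
    [0, 0, 0.085],
    [0, 0, -0.03],
    [0, 0, -0.07],
    [0, 0, -0.04],
  ],
  turn=[0, 0, 0, 0, 0],
  grip=[0, 0, 0, 0, 0],
)

```text
t: 23.68
ee_pos: [0.6011, 0.2678, 0.1904]
orientation: [0.0, 0.504, 0.864, 0.0]
wrist_force: [1.3, 0.4, -4.4]
width: 0.0219
gripper_force: 60.0
```

```bash
python3 -c "
from h import *
wedge('w2')"
```

```text
[601.1 267.8 190.4] [ 1.3  0.4 -4.4] [-0.17 -0.19 -0.02] 23.6833
wedge z [ 60.3  81.7  99.5 100.7 102.3] 61
jaw y [19.  21.6 27.5]
```

Request:
jog_arm(
  translation=[
    [0, 0, 0.07],
    [0, 0, 0.09],
    [0, 0, -0.04],
    [0, 0, -0.08],
    [0, 0, -0.04],
  ],
  turn=[0, 0, 0, 0, 0],
  grip=[0, 0, 0, 0, 0],
)

```text
t: 24.15
ee_pos: [0.6015, 0.2679, 0.1904]
orientation: [0.0, 0.504, 0.864, 0.0]
wrist_force: [1.9, 0.2, -4.6]
width: 0.0217
gripper_force: 59.8
```

```bash
python3 -c "
from h import *
W=wedge('w3')
z=W[...,2]
h=np.array([578.8,306.]); d=np.array([np.cos(np.radians(-60.4)),np.sin(np.radians(-60.4))]);N=np.array([-d[1],d[0]])
q=W[...,:2]-h;s=q@d;t=q@N
for a,b in((-25,0),(-20,20),(85,110),(110,140),(140,170),(170,200)):
    m=(abs(t)<16)&(s>a)&(s<b)&(z>140)&(z<260)
    print(a,m.sum(),np.round(np.percentile(z[m],[5,50,95]),1) if m.any() else '')
"
```

```text
[601.5 267.9 190.4] [ 1.9  0.2 -4.6] [-0.17 -0.14 -0.03] 24.15
wedge z [61.6 83.  92.2 94.2 94.4] 57
jaw y [20.1 22.3 27.3]
-25 0 
-20 70 [211.9 225.3 237.7]
85 59 [209.4 214.1 216.5]
110 64 [210.8 213.8 215.8]
140 72 [208.7 213.5 216.2]
170 98 [200.4 212.6 215.7]
```

Request:
jog_arm(
  translation=[
    [0, 0, 0.075],
    [0, 0, 0.1],
    [0, 0, -0.05],
    [0, 0, -0.085],
    [0, 0, -0.04],
  ],
  turn=[0, 0, 0, 0, 0],
  grip=[0, 0, 0, 0, 0],
)

```text
t: 24.62
ee_pos: [0.6016, 0.2678, 0.1897]
orientation: [0.0, 0.504, 0.864, 0.0]
wrist_force: [2.1, 0.6, -4.0]
width: 0.0217
gripper_force: 60.0
```

```bash
cat >> h.py <<'E'
def tilt(W):
    z=W[...,2]; h=np.array([578.8,306.]); d=np.array([np.cos(np.radians(-60.4)),np.sin(np.radians(-60.4))]);N=np.array([-d[1],d[0]])
    q=W[...,:2]-h;s=q@d;t=q@N
    print("handle",[float(np.round(np.median(z[(abs(t)<16)&(s>a)&(s<a+30)&(z>190)&(z<240)]),1)) for a in(85,115,145,170)])
E
python3 -c "
from h import *
tilt(wedge('w4'))"
```

```text
[601.6 267.8 189.7] [ 2.1  0.6 -4. ] [-0.12 -0.17  0.  ] 24.6167
wedge z [63.4 86.3 93.5 95.2 95.4] 43
jaw y [20.  21.7 27.7]
handle [211.7, 209.1, 205.7, 202.8]
```

Request:
jog_arm(
  translation=[
    [0, 0, 0.078],
    [0, 0, 0.103],
    [0, 0, -0.05],
    [0, 0, -0.085],
    [0, 0, -0.046],
  ],
  turn=[0, 0, 0, 0, 0],
  grip=[0, 0, 0, 0, 0],
)

```text
t: 25.08
ee_pos: [0.6009, 0.2675, 0.1882]
orientation: [-0.0, 0.504, 0.864, -0.0]
wrist_force: [1.3, -0.7, -4.6]
width: 0.0219
gripper_force: 60.0
```

```bash
python3 -c "
from h import *
tilt(wedge('w5'))
for i in (3,4,5):
    a=cv2.imread(f'pics/w{i}.png')[160:260,350:470]; cv2.imwrite(f'pics/c{i}.png',a)
cv2.imwrite('pics/cmp.png',cv2.resize(np.hstack([cv2.imread(f'pics/c{i}.png') for i in(3,5)]),None,fx=3.3,fy=3.3,interpolation=cv2.INTER_CUBIC))
"
```

```text
[600.9 267.5 188.2] [ 1.3 -0.7 -4.6] [-0.18 -0.1  -0.01] 25.0833
wedge z [60.9 85.4 93.8 94.7 96.2] 46
jaw y [18.4 22.8 28.6]
handle [210.2, 205.0, 200.6, 196.3]
```

View pics/cmp.png

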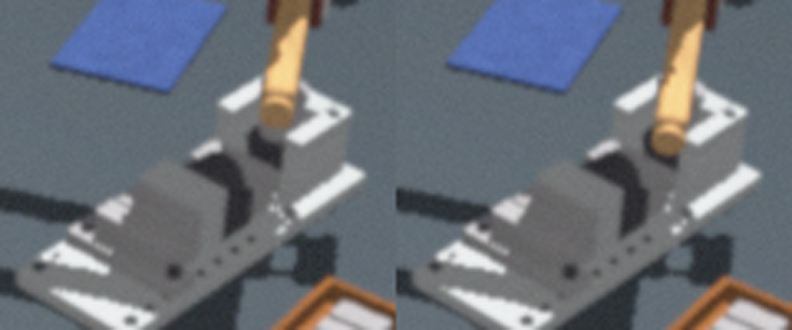

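```bash
python3 -c "
from h import *
p,y,s=pose(); print(p,y)
plan((p,y),[(542,-60,185,y,0,39)])"
```

```text
[603.40888025 268.44776986 192.69584094] 29.524882051865802
{"translation":[[-0.065,-0.054,0.002],[-0.064,-0.054,0.002],[-0.065,-0.054,0.002],[-0.064,-0.055,0.002],[-0.065,-0.054,0.002]],"turn":[-0.0,-0.0,-0.0,-0.0,-0.0],"grip":[0,0,0,0,0]}
{"translation":[[-0.064,-0.055,0.002],[-0.065,-0.054,0.002],[-0.064,-0.055,0.002],[-0.065,-0.054,0.002],[-0.039,-0.033,0.001]],"turn":[-0.0,-0.0,-0.0,-0.0,-0.0],"grip":[0,0,0,0,0]}
{"translation":[[-0.019,-0.016,0.0]],"turn":[-0.0],"grip":[0]}
end [542.1 -60.  185.1] 29.52
```

Request:
jog_arm(
  translation=[
    [-0.065, -0.054, 0.002],
    [-0.064, -0.054, 0.002],
    [-0.065, -0.054, 0.002],
    [-0.064, -0.055, 0.002],
    [-0.065, -0.054, 0.002],
  ],
  turn=[0, 0, 0, 0, 0],
  grip=[0, 0, 0, 0, 0],
)

```text
t: 25.55
ee_pos: [0.5689, 0.1004, 0.1829]
orientation: [-0.0, 0.503, 0.864, -0.0]
wrist_force: [0.7, -0.8, -6.0]
width: 0.0218
gripper_force: 60.0
```

Request:
jog_arm(
  translation=[
    [-0.064, -0.055, 0.002],
    [-0.065, -0.054, 0.002],
    [-0.064, -0.055, 0.002],
    [-0.065, -0.054, 0.002],
    [-0.039, -0.033, 0.001],
  ],
  turn=[0, 0, 0, 0, 0],
  grip=[0, 0, 0, 0, 0],
)

```text
t: 25.97
ee_pos: [0.54, -0.054, 0.1794]
orientation: [-0.0, 0.504, 0.864, -0.001]
wrist_force: [0.1, 0.2, -4.9]
width: 0.0213
gripper_force: 60.0
```

Request:
jog_arm(
  translation=[
    [-0.019, -0.016, 0.06],
    [0, 0, 0.09],
    [0, 0, 0.08],
    [0, 0, 0.05],
    [0, 0, 0.03],
  ],
  turn=[0, 0, 0, 0, 0],
  grip=[0, 0, 0, 0, 0],
)

```text
t: 26.38
ee_pos: [0.537, -0.0605, 0.0531]
orientation: [-0.002, 0.504, 0.864, -0.001]
wrist_force: [0.2, -0.2, -5.0]
width: 0.0212
gripper_force: 60.0
```

Request:
jog_arm(
  translation=[
    [0, 0, 0.015],
    [0, 0, 0.01],
    [0, 0, 0.01],
    [0, 0, 0.01],
    [0, 0, 0],
  ],
  turn=[0, 0, 0, 0, 0],
  grip=[0, 0, 0, 0, 0],
  squeeze=30,
)

```text
t: 26.8
ee_pos: [0.5399, -0.061, 0.0385]
orientation: [0.0, 0.504, 0.864, 0.0]
wrist_force: [-0.2, -0.2, -5.0]
width: 0.0218
gripper_force: 30.0
```

Request:
jog_arm(
  translation=[
    [0, 0, 0],
  ],
  turn=[0],
  grip=[0],
)

```text
t: 26.88
ee_pos: [0.5401, -0.061, 0.039]
orientation: [0.0, 0.504, 0.864, 0.0]
wrist_force: [0.4, -0.3, -6.0]
width: 0.0215
gripper_force: 30.0
```

Request:
jog_arm(
  translation=[
    [0, 0, 0.004],
    [0, 0, 0.004],
    [0, 0, 0.004],
    [0, 0, 0.003],
    [0, 0, 0],
  ],
  turn=[0, 0, 0, 0, 0],
  grip=[0, 0, 0, 0, 0],
  squeeze=20,
)

```text
t: 27.3
ee_pos: [0.5395, -0.0609, 0.0323]
orientation: [-0.0, 0.504, 0.864, -0.0]
wrist_force: [0.5, -0.2, -6.4]
width: 0.0217
gripper_force: 20.0
```

```bash
python3 -c "
from h import *
p,y,s=pose(); print(p,s['wrist_force'],s['torque'])
q=ctrl.read_camera('scene'); cv2.imwrite('pics/d1.png',cv2.resize(q['image'][200:320,270:420,::-1],None,fx=5,fy=5,interpolation=cv2.INTER_CUBIC))
"
```

```text
[539.46202364 -60.94309239  32.26069927] [ 0.54128286 -0.22892019 -6.41139216] [-0.15642607 -0.11037621 -0.02678925]
```

View pics/d1.png

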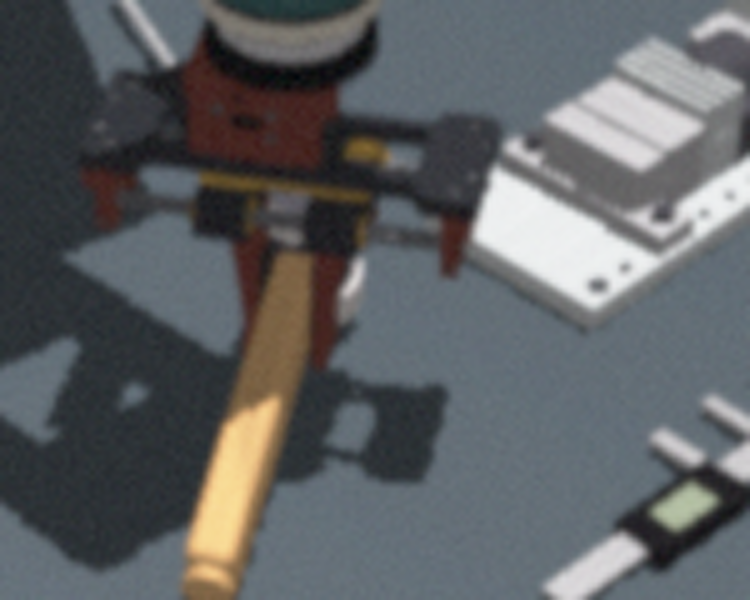

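```bash
python3 -c "
from h import *
p,y,s=pose()
q=ctrl.read_camera('scene'); W=cloud(q)*1000; z=W[...,2]
a=np.radians(-60.4); d=np.array([np.cos(a),np.sin(a)]);N=np.array([-d[1],d[0]])
f=W[...,:2]-p[:2]; s=f@d; t=f@N
for lo in range(30,180,20):
    m=(abs(t)<13)&(s>lo)&(s<lo+20)&(z>8)&(z<70); print(lo,m.sum(),np.round(np.percentile(z[m],[5,50,95]),1) if m.any() else '')
print(s[(abs(t)<12)&(z>10)&(z<60)&(s<200)].max())
"
```

```text
30 81 [34.6 56.2 60.1]
50 85 [34.7 52.6 56.9]
70 89 [29.2 49.4 53.9]
90 93 [26.  46.2 50. ]
110 83 [25.7 42.8 47. ]
130 101 [20.1 39.9 44.9]
150 133 [14.6 30.6 40.5]
170 0 
168.10508772498468
```

Request:
jog_arm(
  translation=[
    [0, 0, 0.005],
    [0, 0, 0.005],
    [0, 0, 0.003],
    [0, 0, 0],
    [0, 0, 0],
  ],
  turn=[0, 0, 0, 0, 0],
  grip=[0, 0, 0, 0, 0],
  squeeze=12,
)

```text
t: 27.82
ee_pos: [0.5395, -0.0609, 0.0271]
orientation: [-0.0, 0.504, 0.864, -0.0]
wrist_force: [-0.3, 0.2, -4.7]
width: 0.0219
gripper_force: 12.0
```

Request:
jog_arm(
  translation=[
    [0, 0, 0],
    [0, 0, 0],
    [0, 0, 0],
    [0, 0, 0],
    [0, 0, 0],
  ],
  turn=[0, 0, 0, 0, 0],
  grip=[0, 0, 0, 0, 0],
  squeeze=3,
)

```text
t: 28.23
ee_pos: [0.5396, -0.0609, 0.0274]
orientation: [0.0, 0.504, 0.864, 0.0]
wrist_force: [-0.2, 1.2, -1.7]
width: 0.0217
gripper_force: 3.0
```

```bash
cat >> h.py <<'E'
def prof():
    p,y,s=pose(); print(np.round(p,1),np.round(s["wrist_force"],1))
    q=ctrl.read_camera('scene'); W=cloud(q)*1000; z=W[...,2]
    a=np.radians(y-90); d=np.array([np.cos(a),np.sin(a)]);N=np.array([-d[1],d[0]])
    f=W[...,:2]-p[:2]; s=f@d; t=f@N
    print([float(np.round(np.median(z[(abs(t)<13)&(s>lo)&(s<lo+20)&(z>8)&(z<70)]),1)) for lo in range(30,150,20)])
E
python3 -c "
from h import *
prof()"
```

```text
[539.6 -60.9  27.4] [-0.2  1.2 -1.7]
[55.0, 55.6, 55.5, 55.3, 55.6, 55.8]
```

Request:
jog_arm(
  translation=[
    [0, 0, 0],
    [0, 0, 0],
    [0, 0, 0],
    [0, 0, 0],
    [0, 0, 0],
  ],
  turn=[0, 0, 0, 0, 0],
  grip=[1, 1, 1, 1, 1],
)

```text
t: 28.7
ee_pos: [0.5399, -0.0611, 0.0274]
orientation: [0.0, 0.504, 0.864, -0.0]
wrist_force: [0.1, 0.2, 0.2]
width: 0.0517
gripper_force: 0.0
```

Request:
jog_arm(
  translation=[
    [0, 0, -0.05],
    [0, 0, -0.09],
    [0, 0, -0.09],
    [0, 0, -0.05],
    [-0.09, 0, 0],
  ],
  turn=[0, 0, 0, 0, 0],
  grip=[1, 1, 1, 1, 1],
)

```text
t: 29.12
ee_pos: [0.5568, -0.0889, 0.1437]
orientation: [0.001, 0.502, 0.865, 0.001]
wrist_force: [-0.4, -0.4, -0.6]
width: 0.0851
gripper_force: 0.0
```

Request:
jog_arm(
  translation=[
    [-0.1, 0, 0],
    [-0.1, 0, 0],
    [-0.1, 0, 0],
    [-0.05, 0, 0],
    [0, 0, 0],
  ],
  turn=[0, 0, 0, 0, 0],
  grip=[1, 1, 1, 1, 1],
)

```text
t: 29.53
ee_pos: [0.629, -0.2189, 0.1394]
orientation: [0.002, 0.505, 0.863, -0.0]
wrist_force: [1.0, -0.1, -0.0]
width: 0.088
gripper_force: 0.0
```

Run:
```python
from h import *
p,y,s=pose(); print(p,y,s["joints"])
w=look("d2"); W=cloud(ctrl.read_camera("scene"))*1000
for n,w in(("top",w),("scene",W)):
    z=w[...,2]; h=np.array([518.,-21.]); a=np.radians(-60.4)
    r=np.hypot(*(np.moveaxis(w[...,:2]-h,-1,0)))
    m=(r<50)&(z>70)&(z<88); print(n,"head",m.sum(),*(rect(w/1000,m) if m.sum()>4 else ()),np.percentile(z[m],50) if m.any() else '')
    for it in range(6):
        d=np.array([np.cos(a),np.sin(a)]); N=np.array([-d[1],d[0]])
        q=w[...,:2]-h; s=q@d; t=q@N
        m=(s>40)&(s<170)&(abs(t)<16)&(z>49)&(z<62)
        if m.sum()<10: break
        k=np.polyfit(s[m],t[m],1); h=h+N*k[1]; a+=np.arctan(k[0])
    print(h,np.degrees(a),m.sum(),"smax",s[(abs(t)<12)&(z>48)&(z<62)&(s<240)].max())
    f=w[...,:2]-C; px=f@X; py=f@U
    for nm,m in (("jaw",(abs(px)<26)&(z>46)&(z<54)&(py>10)&(py<70)),("wedge",(z>75)&(z<126)&(abs(px)<22)&(py>75)&(py<118)),("hous",(z>69)&(z<77)&(abs(px)<40)&(py>60)&(py<130))):
        print(nm,np.round(np.percentile(py[m],[0,2,50,98,100]),1),np.round(np.percentile(z[m],[2,50,98]),1),m.sum())
```

```text
[ 629.00757966 -218.91783897  139.4376126 ] 29.345114998233427 [-4.37923658e-01  5.37272962e-01  1.46059425e+00 -1.25587598e-03
  1.13955203e+00 -9.49566914e-01]
top head 62 [518.2 -24.5] [44.9 44.8] 44.8 62 79.16632664606874
[513.26064369 -23.68682529] -55.14527846575631 153 smax 209.9531995352191
jaw [10.7 13.2 40.1 54.3 67.8] [46.6 50.1 53.7] 264
wedge [ 78.4  80.   96.3 113.8 115.8] [82.9 91.5 95.2] 234
hous [ 67.   68.4 108.  129.4 129.9] [69.5 72.9 76.4] 469
scene head 0 
[514.23112867 -23.14559039] -58.73564384408113 323 smax 213.62654627844674
jaw [11.5 12.8 43.9 56.4 65.6] [46.6 51.2 53.8] 94
wedge [ 76.2  79.4  92.  113.6 116.4] [75.8 91.2 96.2] 146
hous [ 64.2  66.   96.6 128.6 129.8] [69.1 73.5 76.4] 213
```

Request:
jog_arm(
  translation=[
    [0.06, 0, 0],
    [0.1, 0, 0],
    [0.1, 0, 0],
    [0.1, -0.002, 0],
    [0.1, 0, 0],
  ],
  turn=[0, 0, 0, 0, 0],
  grip=[1, 1, 1, 1, 1],
)

```text
t: 30.05
ee_pos: [0.5319, -0.0514, 0.1391]
orientation: [-0.001, 0.503, 0.864, -0.0]
wrist_force: [0.7, 0.1, 0.1]
width: 0.088
gripper_force: 0.0
```

Request:
jog_arm(
  translation=[
    [0.06, 0, 0],
    [0.037, 0, 0],
    [0, 0, 0],
    [0, 0, 0],
    [0, 0, 0],
  ],
  turn=[0, 0, 0, 0, 0],
  grip=[1, 1, 1, 1, 1],
  squeeze=60,
)

```text
t: 30.47
ee_pos: [0.517, -0.0213, 0.1396]
orientation: [0.001, 0.504, 0.864, 0.0]
wrist_force: [-0.2, -0.0, -0.4]
width: 0.0877
gripper_force: 0.0
```

```bash
python3 -c "
from h import *
ctrl.read_camera('top')
p,y,s=pose(); print(p,y)
d=np.array([519,-25.2])-p[:2]; a=np.radians(y); print((d@[-np.sin(a),np.cos(a)])/400,(d@[np.cos(a),np.sin(a)])/400)"
```

```text
[517.13409457 -21.59351086 139.5078157 ] 29.487848140197528
-0.010144440733215798 -0.00037764547387566903
```

Request:
jog_arm(
  translation=[
    [-0.01, 0, 0.05],
    [0, 0, 0.08],
    [0, 0, 0.06],
    [0, 0, 0.03],
    [0, 0, 0.008],
  ],
  turn=[0, 0, 0, 0, 0],
  grip=[1, 1, 1, 1, 0.4],
)

```text
t: 30.93
ee_pos: [0.5171, -0.0252, 0.0456]
orientation: [-0.002, 0.504, 0.863, -0.001]
wrist_force: [1.1, 0.4, 0.1]
width: 0.0841
gripper_force: 0.0
```

Request:
jog_arm(
  translation=[
    [0, 0, 0],
    [0, 0, 0],
    [0, 0, 0],
    [0, 0, 0],
    [0, 0, 0],
  ],
  turn=[0, 0, 0, 0, 0],
  grip=[0.3, 0.3, 0.3, 0.3, 0.3],
)

```text
t: 31.35
ee_pos: [0.5187, -0.0243, 0.049]
orientation: [0.001, 0.504, 0.864, 0.0]
wrist_force: [-0.8, 0.4, -0.6]
width: 0.0511
gripper_force: 0.0
```

Request:
jog_arm(
  translation=[
    [0, 0, 0],
    [0, 0, 0],
    [0, 0, 0],
  ],
  turn=[0, 0, 0],
  grip=[0.3, 0.3, 0.3],
)

```text
t: 31.6
ee_pos: [0.5186, -0.0242, 0.0488]
orientation: [0.001, 0.504, 0.864, 0.0]
wrist_force: [0.8, 0.4, 6.0]
width: 0.0463
gripper_force: 60.0
```

```bash
python3 -c "
from h import *
p,y,s=pose(); print(p,y,s['width'],s['gripper_force'],s['wrist_force'])
plan((p,y),[(*p[:2],180,y,.3,36),(578.8,306,180,y,.3,39)])"
```

```text
[518.60445048 -24.16279356  48.82693872] 29.525419044799364 0.0462906343870442 60.00105321407318 [0.76892986 0.36869864 6.00464146]
{"translation":[[0.0,0.0,-0.067],[0.0,0.0,-0.067],[0.0,0.0,-0.067],[0.0,0.0,-0.067],[0.0,0.0,-0.04]],"turn":[-0.0,-0.0,-0.0,-0.0,-0.0],"grip":[0.3,0.3,0.3,0.3,0.3]}
{"translation":[[0.0,0.0,-0.02],[0.065,0.054,0.0],[0.065,0.054,0.0],[0.065,0.054,0.0],[0.065,0.054,0.0]],"turn":[-0.0,-0.0,-0.0,-0.0,-0.0],"grip":[0.3,0.3,0.3,0.3,0.3]}
{"translation":[[0.065,0.055,0.0],[0.065,0.054,0.0],[0.065,0.055,0.0],[0.065,0.054,0.0],[0.065,0.055,0.0]],"turn":[-0.0,-0.0,-0.0,-0.0,-0.0],"grip":[0.3,0.3,0.3,0.3,0.3]}
{"translation":[[0.039,0.032,0.0],[0.02,0.017,0.0]],"turn":[-0.0,-0.0],"grip":[0.3,0.3]}
end [578.9 306.  180. ] 29.53
```

Request:
jog_arm(
  translation=[
    [0, 0, -0.04],
    [0, 0, -0.074],
    [0, 0, -0.08],
    [0, 0, -0.074],
    [0, 0, -0.04],
  ],
  turn=[0, 0, 0, 0, 0],
  grip=[0.3, 0.3, 0.3, 0.3, 0.3],
)

```text
t: 32.02
ee_pos: [0.5183, -0.024, 0.1737]
orientation: [0.001, 0.504, 0.864, 0.0]
wrist_force: [0.2, 0.1, -4.7]
width: 0.0469
gripper_force: 60.0
```

Request:
jog_arm(
  translation=[
    [0.039, 0.032, -0.02],
    [0.065, 0.054, 0],
    [0.065, 0.054, 0],
    [0.065, 0.054, 0],
    [0.065, 0.054, 0],
  ],
  turn=[0, 0, 0, 0, 0],
  grip=[0.3, 0.3, 0.3, 0.3, 0.3],
)

```text
t: 32.43
ee_pos: [0.544, 0.1302, 0.1784]
orientation: [-0.001, 0.504, 0.864, -0.001]
wrist_force: [-0.2, -0.8, -5.1]
width: 0.0462
gripper_force: 60.0
```

Request:
jog_arm(
  translation=[
    [0.065, 0.055, 0],
    [0.065, 0.054, 0],
    [0.065, 0.055, 0],
    [0.065, 0.054, 0],
    [0.065, 0.055, 0],
  ],
  turn=[0, 0, 0, 0, 0],
  grip=[0.3, 0.3, 0.3, 0.3, 0.3],
)

```text
t: 32.85
ee_pos: [0.5748, 0.2971, 0.1779]
orientation: [-0.001, 0.504, 0.864, -0.001]
wrist_force: [-0.4, -0.8, -5.8]
width: 0.0465
gripper_force: 60.0
```

Request:
jog_arm(
  translation=[
    [0.02, 0.017, 0],
    [0, 0, 0],
    [0, 0, 0],
    [0, 0, 0],
  ],
  turn=[0, 0, 0, 0],
  grip=[0.3, 0.3, 0.3, 0.3],
)

```text
t: 33.18
ee_pos: [0.5771, 0.3046, 0.1783]
orientation: [-0.001, 0.504, 0.864, -0.001]
wrist_force: [-0.9, 0.6, -4.3]
width: 0.0462
gripper_force: 60.0
```

```bash
python3 -c "
from h import *
p,y,s=pose(); print(p,y,s['width'],s['torque'])
wedge('e1')"
```

```text
[577.10598808 304.63574726 178.25460486] 29.50815551227211 0.04623299437058906 [-0.02332653  0.0597047   0.05489704]
[577.1 304.6 178.3] [-0.9  0.6 -4.3] [-0.02  0.06  0.05] 33.1833
wedge z [ 65.8  89.4  95.7 135.3 140.9] 58
jaw y [18.4 18.8 25.5]
```

Request:
jog_arm(
  translation=[
    [0, 0, 0.04],
    [0, 0, 0.06],
  ],
  turn=[0, 0],
  grip=[0.3, 0.3],
)

```text
t: 33.4
ee_pos: [0.5803, 0.3053, 0.1416]
orientation: [0.002, 0.504, 0.863, 0.002]
wrist_force: [0.4, -0.5, -5.4]
width: 0.0462
gripper_force: 60.0
```

Request:
jog_arm(
  translation=[
    [0, 0, -0.03],
    [0, 0, -0.04],
    [0, 0, -0.03],
    [0, 0, 0],
    [0, 0, 0],
  ],
  turn=[0, 0, 0, 0, 0],
  grip=[0.3, 0.3, 0.3, 0.3, 0.3],
)

```text
t: 33.82
ee_pos: [0.5789, 0.3056, 0.1805]
orientation: [0.001, 0.504, 0.864, 0.001]
wrist_force: [0.6, 0.7, -6.8]
width: 0.0465
gripper_force: 60.0
```

```bash
python3 -c "
from h import *
wedge('e2')"
```

```text
[578.9 305.6 180.5] [ 0.6  0.7 -6.8] [0.03 0.1  0.01] 33.8167
wedge z [ 67.   89.1  94.5 131.9 135.1] 54
jaw y [20.5 21.9 26.6]
```

Request:
jog_arm(
  translation=[
    [0, 0, 0.04],
    [0, 0, 0.07],
  ],
  turn=[0, 0],
  grip=[0.3, 0.3],
)

```text
t: 34.03
ee_pos: [0.5807, 0.3069, 0.1378]
orientation: [0.002, 0.504, 0.864, 0.003]
wrist_force: [8.2, 3.3, 77.4]
width: 0.0463
gripper_force: 60.1
```

Request:
jog_arm(
  translation=[
    [0, 0, -0.03],
    [0, 0, -0.05],
    [0, 0, -0.03],
    [0, 0, 0],
    [0, 0, 0],
  ],
  turn=[0, 0, 0, 0, 0],
  grip=[0.3, 0.3, 0.3, 0.3, 0.3],
)

```text
t: 34.45
ee_pos: [0.5785, 0.3062, 0.1797]
orientation: [0.0, 0.504, 0.864, 0.0]
wrist_force: [0.6, 0.2, -5.5]
width: 0.0464
gripper_force: 60.0
```

```bash
python3 -c "
from h import *
wedge('e3')"
```

```text
[578.5 306.2 179.7] [ 0.6  0.2 -5.5] [0.03 0.09 0.04] 34.45
wedge z [ 60.7  87.2  94.4  95.4 141.8] 56
jaw y [19.  20.7 25.5]
```

Request:
jog_arm(
  translation=[
    [0, 0, 0.04],
    [0, 0, 0.07],
  ],
  turn=[0, 0],
  grip=[0.3, 0.3],
)

```text
t: 34.67
ee_pos: [0.5801, 0.3069, 0.137]
orientation: [0.002, 0.504, 0.864, 0.002]
wrist_force: [0.7, 1.0, -6.2]
width: 0.0467
gripper_force: 60.0
```

Request:
jog_arm(
  translation=[
    [0, 0, -0.03],
    [0, 0, -0.05],
    [0, 0, -0.03],
    [0, 0, 0],
    [0, 0, 0],
  ],
  turn=[0, 0, 0, 0, 0],
  grip=[0.3, 0.3, 0.3, 0.3, 0.3],
)

```text
t: 35.08
ee_pos: [0.5785, 0.3062, 0.1796]
orientation: [0.0, 0.504, 0.864, 0.0]
wrist_force: [-0.1, 0.3, -5.2]
width: 0.0466
gripper_force: 59.9
```

```bash
python3 -c "
from h import *
wedge('e4')
p,y,s=pose()
plan((p,y),[(519,-25,175,y,.3,38)])"
```

```text
[578.5 306.2 179.6] [-0.1  0.3 -5.2] [0.03 0.05 0.01] 35.0833
wedge z [ 61.9  86.   93.7  95.8 141.7] 56
jaw y [18.9 20.4 26.3]
{"translation":[[-0.065,-0.054,0.001],[-0.065,-0.054,0.001],[-0.066,-0.054,0.001],[-0.065,-0.054,0.001],[-0.066,-0.054,0.001]],"turn":[-0.0,-0.0,-0.0,-0.0,-0.0],"grip":[0.3,0.3,0.3,0.3,0.3]}
{"translation":[[-0.065,-0.054,0.001],[-0.066,-0.054,0.001],[-0.065,-0.054,0.001],[-0.066,-0.054,0.001],[-0.039,-0.033,0.0]],"turn":[-0.0,-0.0,-0.0,-0.0,-0.0],"grip":[0.3,0.3,0.3,0.3,0.3]}
{"translation":[[-0.02,-0.016,0.0]],"turn":[-0.0],"grip":[0.3]}
end [519.3 -25.1 175.2] 29.52
```

Request:
jog_arm(
  translation=[
    [0, 0, 0.04],
    [0, 0, 0.075],
  ],
  turn=[0, 0],
  grip=[0.3, 0.3],
)

```text
t: 35.3
ee_pos: [0.5805, 0.307, 0.1355]
orientation: [0.002, 0.504, 0.864, 0.003]
wrist_force: [2.0, 1.2, -5.3]
width: 0.0465
gripper_force: 59.9
```

Request:
jog_arm(
  translation=[
    [0, 0, -0.035],
    [0, 0, -0.05],
    [0, 0, -0.03],
    [0, 0, 0],
    [0, 0, 0],
  ],
  turn=[0, 0, 0, 0, 0],
  grip=[0.3, 0.3, 0.3, 0.3, 0.3],
)

```text
t: 35.72
ee_pos: [0.5784, 0.3062, 0.1794]
orientation: [0.0, 0.504, 0.864, 0.0]
wrist_force: [0.6, -1.0, -5.1]
width: 0.0465
gripper_force: 59.9
```

Request:
jog_arm(
  translation=[
    [0, 0, 0.04],
    [0, 0, 0.075],
  ],
  turn=[0, 0],
  grip=[0.3, 0.3],
)

```text
t: 35.88
ee_pos: [0.5805, 0.3071, 0.1354]
orientation: [0.002, 0.504, 0.864, 0.003]
wrist_force: [0.8, 1.0, -5.1]
width: 0.0464
gripper_force: 59.9
```

Request:
jog_arm(
  translation=[
    [0, 0, -0.035],
    [0, 0, -0.05],
    [0, 0, -0.03],
    [0, 0, 0],
    [0, 0, 0],
  ],
  turn=[0, 0, 0, 0, 0],
  grip=[0.3, 0.3, 0.3, 0.3, 0.3],
)

```text
t: 36.3
ee_pos: [0.5784, 0.3062, 0.1793]
orientation: [0.0, 0.504, 0.864, 0.0]
wrist_force: [0.0, 0.4, -5.4]
width: 0.0464
gripper_force: 60.0
```

Request:
jog_arm(
  translation=[
    [0, 0, 0.04],
    [0, 0, 0.083],
  ],
  turn=[0, 0],
  grip=[0.3, 0.3],
)

```text
t: 36.47
ee_pos: [0.5811, 0.3073, 0.1329]
orientation: [0.003, 0.504, 0.864, 0.003]
wrist_force: [0.6, 0.8, -6.0]
width: 0.0466
gripper_force: 60.0
```

Request:
jog_arm(
  translation=[
    [0, 0, -0.043],
    [0, 0, -0.05],
    [0, 0, -0.03],
    [0, 0, 0],
    [0, 0, 0],
  ],
  turn=[0, 0, 0, 0, 0],
  grip=[0.3, 0.3, 0.3, 0.3, 0.3],
)

```text
t: 36.88
ee_pos: [0.5784, 0.3062, 0.1793]
orientation: [0.0, 0.504, 0.864, 0.0]
wrist_force: [-0.0, 0.2, -6.2]
width: 0.0465
gripper_force: 59.8
```

```bash
python3 -c "
from h import *
wedge('e5')
for t in ('e1','e5'):
    W=np.load(t+'.npz')['w']; z=W[...,2]; a=np.radians(-60.4); d=np.array([np.cos(a),np.sin(a)]);N=np.array([-d[1],d[0]])
    f=W[...,:2]-[578.5,306.]; s=f@d; q=f@N
    print(t,[float(np.round(np.median(z[(abs(q)<13)&(s>lo)&(s<lo+20)&(z>150)&(z<230)]),1)) for lo in (60,90,120,150,180)])
"
```

```text
[578.4 306.2 179.3] [-0.   0.2 -6.2] [-0.01  0.07 -0.04] 36.8833
wedge z [64.  83.9 93.9 95.  95.9] 62
jaw y [19.8 20.2 28.5]
e1 [185.7, 185.4, 184.8, 184.6, 184.2]
e5 [197.9, 197.9, 198.0, 197.4, 196.6]
```

Request:
jog_arm(
  translation=[
    [-0.065, -0.054, 0],
    [-0.065, -0.054, 0],
    [-0.066, -0.054, 0],
    [-0.065, -0.054, 0],
    [-0.066, -0.054, 0],
  ],
  turn=[0, 0, 0, 0, 0],
  grip=[0.3, 0.3, 0.3, 0.3, 0.3],
)

```text
t: 37.35
ee_pos: [0.547, 0.1377, 0.1779]
orientation: [-0.001, 0.503, 0.864, -0.001]
wrist_force: [0.9, 0.5, -4.1]
width: 0.0464
gripper_force: 59.8
```

Request:
jog_arm(
  translation=[
    [-0.065, -0.054, 0],
    [-0.066, -0.054, 0],
    [-0.065, -0.054, 0],
    [-0.066, -0.054, 0],
    [-0.039, -0.033, 0],
  ],
  turn=[0, 0, 0, 0, 0],
  grip=[0.3, 0.3, 0.3, 0.3, 0.3],
)

```text
t: 37.77
ee_pos: [0.5195, -0.0176, 0.1782]
orientation: [-0.001, 0.504, 0.864, -0.001]
wrist_force: [0.6, 0.3, -5.3]
width: 0.0467
gripper_force: 59.8
```

Request:
jog_arm(
  translation=[
    [-0.02, -0.016, 0.06],
    [0, 0, 0.09],
    [0, 0, 0.09],
    [0, 0, 0.05],
    [0, 0, 0.03],
  ],
  turn=[0, 0, 0, 0, 0],
  grip=[0.3, 0.3, 0.3, 0.3, 0.3],
)

```text
t: 38.18
ee_pos: [0.5165, -0.0246, 0.0477]
orientation: [-0.003, 0.504, 0.864, -0.001]
wrist_force: [0.1, -0.4, -4.6]
width: 0.0466
gripper_force: 59.8
```

Request:
jog_arm(
  translation=[
    [0, 0, 0.01],
    [0, 0, 0.005],
    [0, 0, 0.005],
    [0, 0, 0],
    [0, 0, 0],
  ],
  turn=[0, 0, 0, 0, 0],
  grip=[0.3, 0.3, 0.3, 0.3, 0.3],
)

```text
t: 38.6
ee_pos: [0.5204, -0.025, 0.0441]
orientation: [0.001, 0.504, 0.864, 0.0]
wrist_force: [0.4, -0.5, -5.3]
width: 0.0466
gripper_force: 59.8
```

Request:
jog_arm(
  translation=[
    [0, 0, 0.005],
    [0, 0, 0.005],
    [0, 0, 0.004],
    [0, 0, 0.002],
    [0, 0, 0],
  ],
  turn=[0, 0, 0, 0, 0],
  grip=[0.3, 0.3, 0.3, 0.3, 0.3],
  squeeze=15,
)

```text
t: 39.02
ee_pos: [0.52, -0.0249, 0.0376]
orientation: [0.0, 0.504, 0.864, 0.0]
wrist_force: [-1.3, 0.4, 3.9]
width: 0.0468
gripper_force: 15.0
```

Request:
jog_arm(
  translation=[
    [0, 0, 0.002],
    [0, 0, 0],
    [0, 0, 0],
    [0, 0, 0],
    [0, 0, 0],
  ],
  turn=[0, 0, 0, 0, 0],
  grip=[0.3, 0.3, 0.3, 0.3, 0.3],
  squeeze=5,
)

```text
t: 39.43
ee_pos: [0.5201, -0.025, 0.0369]
orientation: [0.001, 0.504, 0.864, 0.0]
wrist_force: [-1.4, 0.0, 4.8]
width: 0.047
gripper_force: 5.0
```

Rests on the bench. Release, rise, and check.

Request:
jog_arm(
  translation=[
    [0, 0, 0],
    [0, 0, 0],
    [0, 0, 0],
    [0, 0, 0],
    [0, 0, 0],
  ],
  turn=[0, 0, 0, 0, 0],
  grip=[1, 1, 1, 1, 1],
)

```text
t: 39.85
ee_pos: [0.5198, -0.025, 0.036]
orientation: [0.0, 0.504, 0.864, -0.0]
wrist_force: [0.3, 0.3, 0.3]
width: 0.0774
gripper_force: 0.0
```

Request:
jog_arm(
  translation=[
    [0, 0, -0.03],
    [0, 0, -0.08],
    [0, 0, -0.1],
    [0, 0, -0.1],
    [-0.09, -0.05, -0.02],
  ],
  turn=[0, 0, 0, 0, 0],
  grip=[1, 1, 1, 1, 1],
)

```text
t: 40.27
ee_pos: [0.523, -0.0618, 0.1738]
orientation: [0.003, 0.502, 0.865, 0.002]
wrist_force: [1.6, 0.1, 0.8]
width: 0.088
gripper_force: 0.0
```

Request:
jog_arm(
  translation=[
    [-0.09, -0.05, 0],
    [-0.09, -0.05, 0],
    [-0.09, -0.05, 0],
    [-0.05, -0.02, 0],
    [0, 0, 0],
  ],
  turn=[0, 0, 0, 0, 0],
  grip=[1, 1, 1, 1, 1],
)

```text
t: 40.68
ee_pos: [0.5249, -0.2157, 0.1683]
orientation: [0.002, 0.505, 0.863, -0.001]
wrist_force: [1.1, -1.0, -0.4]
width: 0.0877
gripper_force: 0.0
```

Run:
```python
from h import *
w=look("f1"); z=w[...,2]; f=w[...,:2]-C; px=f@X; py=f@U
for nm,m in (("jaw",(abs(px)<26)&(z>46)&(z<54)&(py>22)&(py<70)),("wedge",(z>75)&(z<126)&(abs(px)<22)&(py>75)&(py<118)),("block",(abs(px)<45)&(z>51.5)&(z<58.5)&(py>-66)&(py<-34)),("hs",(abs(px)<45)&(z>59)&(z<68)&(py>-50)&(py<-6)),("bear",(abs(px)<35)&(z>42)&(z<72)&(py>-8)&(py<24)),("mallet",(abs(w[...,0]-518)<50)&(abs(w[...,1]+25)<40)&(z>72)&(z<90))):
    print(nm,np.round(np.percentile(py[m],[0,2,50,98,100]),1),np.round(np.percentile(z[m],[2,50,98]),1),*rect(w/1000,m))
a=cv2.imread("pics/f1.png")[125:370,120:520]
cv2.imwrite("pics/f1c.png",cv2.resize(a,None,fx=2,fy=2,interpolation=cv2.INTER_CUBIC)); print(ctrl.sense()["t"])
```

```text
jaw [22.1 23.2 41.2 54.1 55.4] [46.4 49.9 53.4] [575.6 247.8] [33.2 51.8] 87.7 252
wedge [ 78.6  79.8  96.  114.2 117.6] [80.6 92.  95. ] [580.  306.1] [40.1 37.2] 2.3 237
block [-65.9 -65.3 -51.1 -36.3 -35.9] [52.2 55.  58. ] [572.4 158.2] [29.7 60.8] 87.7 309
hs [-49.2 -40.4 -20.5  -7.1  -6.1] [59.2 62.6 66.8] [573.7 181.3] [43.1 60.3] 86.7 212
bear [-7.7 -6.3  8.8 23.1 23.8] [44.1 60.3 68.4] [576.2 216.8] [31.4 60.1] 86.6 327
mallet [-258.8 -258.7 -238.4 -213.5 -213.4] [74.7 79.1 82.9] [519.6 -24.8] [45.6 45.3] 66.3 50
40.7333
```

View pics/f1c.png

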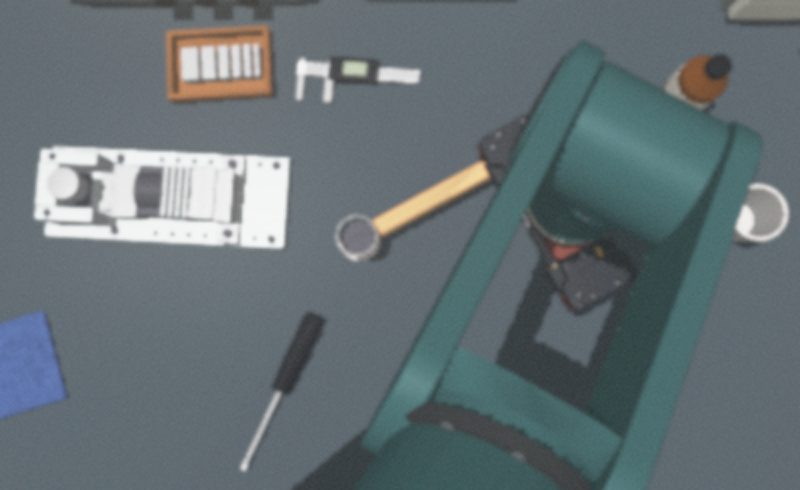

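The row is closed up between the backstop (crop px 222,192) and the jaw (122,192). The mallet stands free on the bench (357,237), and the bystanders in view have not moved.

```bash
python3 -c "
from plant import ctrl
print(ctrl.close_job())"
```

```text
the job is handed in; nothing more can be done
None
```

I handed the job in at about 41 s, but got no verdict back. The three samples stand in a closed row between backstop and jaw. The wedge went down about 27 mm and didn't move under the last blows (jaw force couldn't be measured). The mallet is back on the bench, and the bystanders in view hadn't moved; the arm hid the loupe in the last picture.

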